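Fetch the hemmed-in jar to the balance

ROBOT

A 6-joint arm with a two-finger parallel gripper is mounted at the origin on the work surface. World frame = base frame: x ahead of the robot, y to its left, z up, the work surface at z = 0. Lengths are in m, angles in degrees, forces in N, time in s.
With the tool pointing down it reaches from about 0.275 to 0.725 m from the base axis. Payload 15.9 kg.
Tool frame: the origin (TCP) lies on the mounting face of the last link; the fingertips stand 173 mm ahead of it and the grasp point (between the pads) lies 155 mm ahead of it; x points along the fingers, y is the direction in which the jaws open and shut, and the axes are right-handed (so a half turn about x gives the same grasp; the last joint's range is limited). The gripper opens to 85 mm and grips with 20 to 120 N. Pads are 22 mm wide; open, the fingers measure 114 mm over their backs; the gripper's body (76 mm by 85 mm) begins 54 mm behind the grasp point. The pads swing forward as they close: fully open they stand 13 mm farther back than shut.
Start: joints at [63.369, 12.198, -1.971, 75.831, 0, 90], TCP at [0.224, 0.447, 0.405] pointing down, gripper open.
Joint ranges: [-170.91, 170.91], [-42.67, 98.43], [-65.05, 77.54], [-120.47, 116.71], [-90, 82.35], [-180, 180]. Speed limits (degrees/s): [108.29, 108.29, 136.94, 147.25, 180, 180].

INTERFACE

Orientations are given as [roll, pitch, yaw] about the fixed x, y, z axes, in that order (R = Rz(yaw) Ry(pitch) Rx(roll)).
In Python, from bench import state, camera, job_done gives the robot as it stands.
- The arm moves only by the tool play_rows, never from a script. Its argument "motion" is a list of rows, each a list of 6 numbers: the shift along the tool's x, y, z in cm, then the turn, a rotation vector about the tool's x, y, z in rad. A call has 1 to 5 rows; each row is the pose to reach, as a shift and turn from the pose commanded when the call began, along the tool's axes at that moment; what a row does not reach only later rows make up. A row lasts 1/12 s, in which the tool goes at most 41.7 mm and 7.16 degrees, less where a joint would pass 70% of its speed; a pose out of reach is approached as far as the arm can. A call with a gripper value outside its range is refused whole. "fingers" is the closure, from -1 (fully open) to 1 (shut), set as the call begins (left out, the last holds). The fingers move at their own pace and stop on an object; "grip_force" is the grip in N (left out, the last holds). Time passes only in rows, so rows that repeat a pose let the fingers close. It gives the time, the measured TCP pose, the force and the opening at its end, in the units of the state.
- state(): the state, without advancing time (a new reading comes with each control period).
- camera(name): name is "scene" or "top" or "wrist"; returns a dict with "image" (400x640x3 uint8, red, green, blue), "z_map" (400x640 float32, m along the optical axis (not along the pixel's ray), 0 where there is no reading), "fx", "fy", "cx", "cy" (pixels), "cam_to_world" (4x4, takes a point from camera to world coordinates). Camera axes: x right, y up, looking along -z (the intrinsics and any distortion apply to the point x, -y, -z); pixel columns grow to the right and rows downward; lengths in m; the calibration is good to about 2 mm. The wrist camera is an equidistant fisheye: a pixel r from the principal point sees the ray r / f radians off the axis. A picture is of the moment at which its call begins.
- job_done(): hands the job in, once; it reports no verdict.
The state is a dict: "time": time; "joint_pos": joint angles; "joint_vel": joint speeds; "tau": joint torques, N m; "tool_pos": TCP position; "eef_rot": TCP orientation; "force": force on the tool from outside, world axes, zero at the start; "moment": the same for the moment, N m; "gripper_width": finger opening in m.
Only numpy, scipy, OpenCV 4.12 (cv2) and the standard library are available. Lean on these libraries where they do the work, as an engineer would, in place of code of your own. Each camera call takes 0.05 s, during which the arm holds its last target.

TASK

The squat jar at the back of the white foam tray is hemmed in by three tall bottles. Stand all three bottles in the steel tray, set the jar in the middle of the balance pan, and only then put each bottle back exactly where it stood. Keep everything upright, set it down without dropping it, and leave the two small tins alone.

Things in the scene. Friction and masses are not known exactly. Their poses are not given: they have to be found in the camera images.
- round_bottle: Amber glass bottle with a round straight-sided body, 56 mm across and 82 mm tall, paper label, sloping shoulder, narrow neck and a ribbed black screw cap. 145 mm tall over all. Grip it by the cap: 29 mm across (32 mm at its bottom bead), occupying heights 114 to 145 mm; the 24 mm wide neck below it is 16 mm long. Origin: centre of its underside, z up. About 0.22 kg.
- square_bottle: Amber glass bottle with a square body, 46 x 46 mm (sides along its x and y) and 72 mm tall, labelled, short shoulder and a black cap as on the round bottle. 122 mm tall over all; grip by the cap, 29 mm across (32 mm at its bottom bead), at heights 91 to 122 mm; below it a 24 mm wide neck from 84 mm. Origin: centre of its underside, z up. About 0.19 kg.
- conical_flask: Amber glass conical flask, 62 mm across at the base, tapering to a 24 mm neck at 80 mm, black cap as on the others. 132 mm tall over all; grip by the cap, 29 mm across (32 mm at its bottom bead), at heights 101 to 132 mm. Origin: centre of its underside, z up. About 0.20 kg.
- jar: The squat jar to fetch: amber glass, round, 52 mm across, 46 mm tall over all, its top 13 mm being a flat black lid of the same width. Origin: centre of its underside, z up. About 0.13 kg. The bottles stand 5 to 20 mm from it, too close for fingers; once they are gone, grip it across its sides from above, best along the tray's y (40 mm are free to the back wall, over 60 mm left and right).
- tin_left: Small lidded aluminium tin, 42 mm across, 24 mm tall, in the front left corner of the foam tray; stays where it is. Origin: centre of its underside.
- tin_right: The same kind of tin in the front right corner of the foam tray; stays where it is. Origin: centre of its underside.
- foam_tray: White open foam tray, fixed, 250 mm (its x, pointing to its back, away from the robot) x 260 mm (y); walls 22 mm thick, 60 mm tall; inner floor 22 mm above the bench. Origin: centre of its underside. Things stand within 5 mm of the centres of six grey pads on it: jar at (x, y) = (33, 0), tins at (-33, 66) and (-33, -66), bottles, shuffled, at (33, 66), (33, -66) and (-33, 0).
- steel_tray: Empty shallow steel tray, fixed, 260 mm (its x) x 180 mm (its y), lip 16 mm tall and 3 mm thick with a rolled edge (272 x 192 mm over it), inner floor 3 mm above the bench. It is the side area for the bottles. Origin: centre of its underside. It lies to the left or right of the foam tray.
- balance: White top-pan laboratory balance, fixed, on the other side of the foam tray. Origin: on the bench under the centre of the round steel pan; pan 116 mm across, its flat top 78 mm above the origin and rigid. The housing is 190 mm wide (y) and 60 mm tall and reaches 93 mm behind (+x) and 153 mm in front (-x) of the origin, with the display and keys in front, at most 67 mm tall.
There are look-alikes about, which are no part of the job. Leave any green or yellow look-alike of the square_bottle alone.

How it is judged:
By the outcome, as a careful person would: the job done as asked, in the order asked, and still so for the second after the job is handed in, with the robot touching nothing.
It also fails if it takes over 141 s, if anything falls off the work surface, if the arm or the gripper's body presses on something with over 40 N, if the wrist force passes 120 N, or if a joint passes its speed limit or range.

## Working session

There is one attempt and no reset: what is moved stays moved. The work goes in short steps, Python scripts to look and compute and a tool call to move; the robot and the scene stay as the last step left them, time stands still between calls to the robot, and variables do not carry over. Pictures are saved under pics/ and viewed, and the job is handed in when it is done.

Besides the shell and the picture viewer there is one more tool, called after ">>>" as name(argument=value, ...) on one line, values as JSON. play_rows: Moves the arm, as the interface text tells. Its arguments: {"type":"object","properties":{"motion":{"type":"array","items":{"type":"array","items":{"type":"number"}}},"fingers":{"type":"number"},"grip_force":{"type":"number"}},"required":["motion"]}

```bash
ls; mkdir -p pics; python3 - <<'E'
from bench import state,camera
import cv2,numpy as np
print(state())
for n in ("scene","top","wrist"):
    c=camera(n); cv2.imwrite(f"pics/{n}0.png",c["image"][:,:,::-1]); np.savez(f"{n}0.npz",**c)
    print(n,c["fx"],c["fy"],c["cx"],c["cy"],c["cam_to_world"].round(3).tolist(), [k for k in c])
E
```

```text
pics
{'time': 0.0, 'joint_pos': array([ 6.33705733e+01,  1.22254205e+01, -2.00829082e+00,  7.58294996e+01,
       -6.05778084e-04,  9.00010253e+01]), 'joint_vel': array([-0.06470118,  0.05129711,  0.05881692,  0.12024349, -0.06036495,
       -0.01202814]), 'tau': array([ 7.65509994e-04, -6.86157560e+01,  4.87120235e+01,  1.73087470e-02,
        1.12109865e-04,  1.63378473e-05]), 'tool_pos': array([0.22404996, 0.44684072, 0.40421031]), 'eef_rot': array([ -89.44990189,   89.93678608, -116.08035356]), 'force': array([-0.46609453,  0.03832321,  1.47439778]), 'moment': array([0.06561342, 0.04742724, 0.02997372]), 'gripper_width': 0.08548282459168922}
scene 368.6229130733964 368.6229130733964 319.3602085120594 204.11535677050065 [[-0.777, -0.441, 0.448, 1.075], [0.629, -0.533, 0.566, 0.551], [-0.011, 0.722, 0.692, 0.755], [0.0, 0.0, 0.0, 1.0]] ['image', 'z_map', 'fx', 'fy', 'cx', 'cy', 'cam_to_world']
top 466.6605960787929 466.6605960787929 325.0196110157422 200.32925349373704 [[0.021, 0.984, -0.179, 0.435], [-1.0, 0.017, -0.024, -0.02], [-0.02, 0.18, 0.984, 1.097], [0.0, 0.0, 0.0, 1.0]] ['image', 'z_map', 'fx', 'fy', 'cx', 'cy', 'cam_to_world']
wrist 309.70691628693146 309.70691628693146 315.2074068350865 206.4291463230109 [[0.448, -0.863, -0.233, 0.164], [0.894, 0.432, 0.118, 0.476], [-0.002, -0.261, 0.965, 0.373], [0.0, 0.0, 0.0, 1.0]] ['image', 'z_map', 'fx', 'fy', 'cx', 'cy', 'cam_to_world']
```

View pics/top0.png

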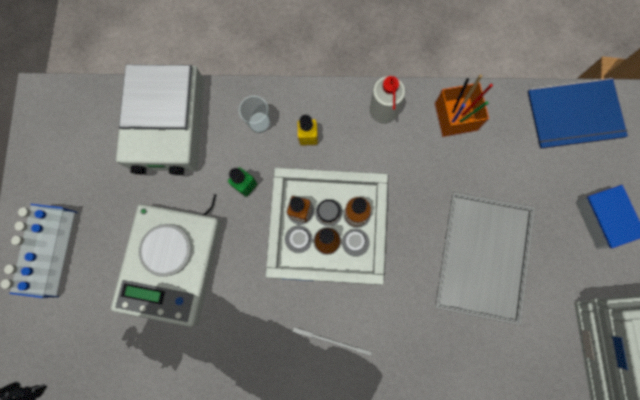

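View pics/scene0.png

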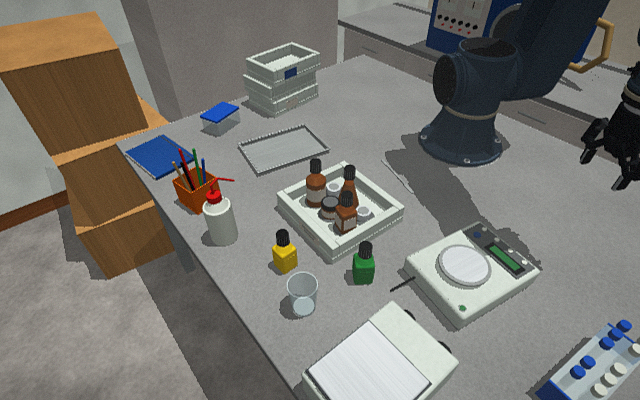

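View pics/wrist0.png

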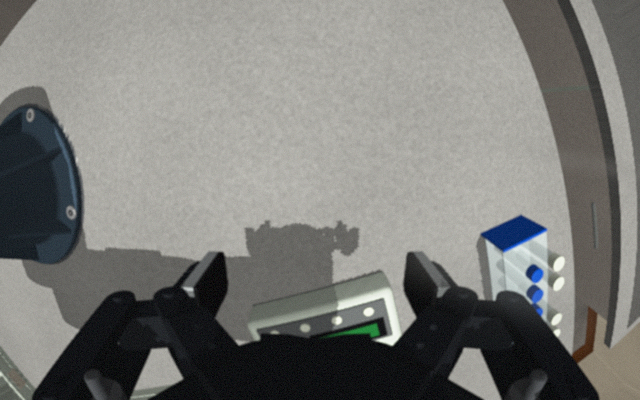

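```bash
cat > h.py <<'E'
import numpy as np,cv2
from scipy.spatial.transform import Rotation as Ro
def load(n): return dict(np.load(n))
def ray(c,u,v):
    M=c["cam_to_world"]; d=M[:3,:3]@np.array([(u-c["cx"])/c["fx"],-(v-c["cy"])/c["fy"],-1]); return M[:3,3],d
def onz(c,u,v,z):
    o,d=ray(c,u,v); return o+d*(z-o[2])/d[2]
def cloud(c):
    h,w=c["z_map"].shape; v,u=np.mgrid[:h,:w]; z=c["z_map"]
    P=np.stack([(u-c["cx"])/c["fx"]*z,-(v-c["cy"])/c["fy"]*z,-z],-1)
    return P@c["cam_to_world"][:3,:3].T+c["cam_to_world"][:3,3]
def proj(c,p):
    M=c["cam_to_world"]; q=M[:3,:3].T@(np.asarray(p)-M[:3,3]); return c["cx"]+c["fx"]*q[0]/-q[2], c["cy"]-c["fy"]*q[1]/-q[2]
E
python3 - <<'E'
from h import *
for n,(x0,y0,x1,y1) in {"top":(255,160,400,290),"scene":(270,140,410,270)}.items():
    c=load(n+"0.npz"); im=c["image"][y0:y1,x0:x1,::-1]
    cv2.imwrite(f"pics/{n}_crop.png",cv2.resize(im,None,fx=5.0 if n=="top" else 4.5,fy=5. if n=="top" else 4.5,interpolation=cv2.INTER_CUBIC)[:600,:800])
c=load("top0.npz");P=cloud(c)
for u,v in [(298,203),(358,205),(326,236),(329,210),(300,238),(355,241),(166,250),(485,257),(300,260),(240,300),(240,177)]:
    print((u,v),P[v,u].round(4),(c["z_map"][v,u]>0))
E
```

```text
(298, 203) [0.6015 0.0587 0.1455] True
(358, 205) [ 0.5958 -0.0645  0.167 ] True
(326, 236) [ 0.5333 -0.0009  0.1525] True
(329, 210) [ 0.6002 -0.0047  0.0692] True
(300, 238) [0.5386 0.0598 0.0473] True
(355, 241) [ 0.5345 -0.0643  0.0447] True
(166, 250) [0.5034 0.3497 0.081 ] True
(485, 257) [ 0.5071 -0.3667  0.004 ] True
(300, 260) [0.4908 0.0603 0.0201] True
(240, 300) [ 0.3973  0.198  -0.0018] True
(240, 177) [0.6607 0.1878 0.12  ] True
```

View pics/top_crop.png

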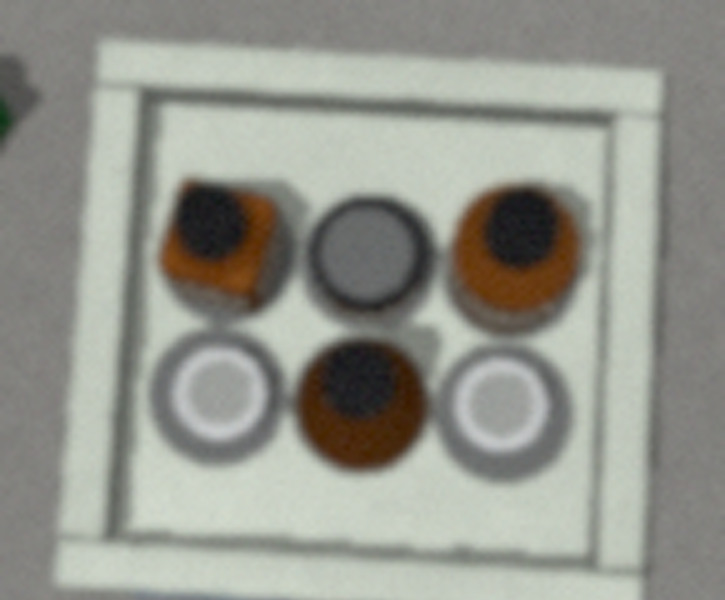

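View pics/scene_crop.png

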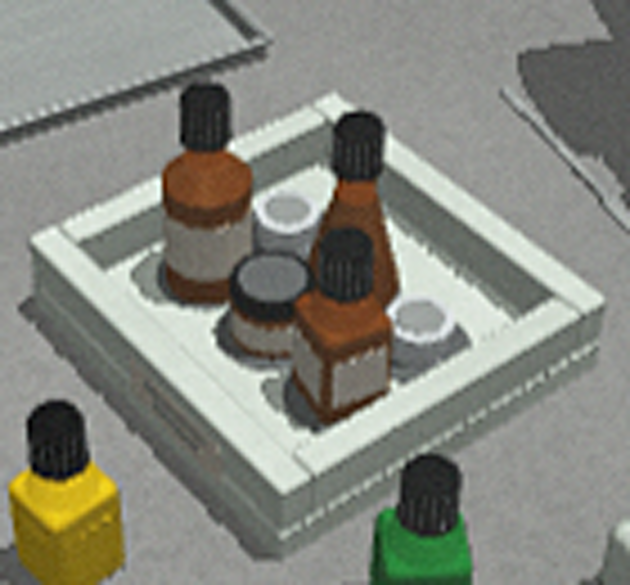

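```bash
cat >> h.py <<'E'
def blob(c,seed,z,maxv=70):
    hsv=cv2.cvtColor(c["image"],cv2.COLOR_RGB2HSV); m=(c["image"].max(-1)<maxv).astype(np.uint8)
    n,l,s,ce=cv2.connectedComponentsWithStats(m)
    k=l[seed[1],seed[0]]; 
    return (l==k)&(k>0),s[k],ce[k]
E
python3 - <<'E'
from h import *
c=load("top0.npz");P=cloud(c)
for nm,s,z,r in [("sq",(298,203),.144,.0145),("round",(360,205),.167,.0145),("flask",(326,236),.154,.0145)]:
    m,st,ce=blob(c,s,z)
    o=onz(c,*ce,z-.012)
    Q=P[m]; t=Q[abs(Q[:,2]-z)<.005]
    # centre from top-facing points
    print(nm,st,ce.round(1),"mask@z-12",o.round(4),"cloud",t.mean(0).round(4),len(t),np.ptp(t,axis=0).round(3))
# scene
c=load("scene0.npz");P=cloud(c)
from h import *
for nm,s,z in [("sq",(346,198),.144),("round",(316,165),.167),("flask",(349,172),.154)]:
    m,st,ce=blob(c,s,z)
    Q=P[m]; print(nm,st,ce.round(1),onz(c,*ce,z-.0155).round(4), Q[:,2].max().round(4))
# pan
c=load("top0.npz");P=cloud(c)
m=abs(P[...,2]-.078)<.007; m&=(np.hypot(P[...,0]-.5,P[...,1]-.35)<.09)
n,l,s,ce=cv2.connectedComponentsWithStats(m.astype(np.uint8)); k=l[250,166]
(cx,cy),(a,b),an=cv2.fitEllipse(max(cv2.findContours((l==k).astype(np.uint8),0,1)[0],key=len)); print("pan",cx,cy,a,b,onz(c,cx,cy,.078).round(4),s[k])
# jar lid
print("jar",onz(c,255+370/5,160+253/5,.068).round(4))
for nm,u,v in [("tinL",255+218/5,160+393/5),("tinR",255+500/5,160+405/5)]: print(nm,onz(c,u,v,.046).round(4))
# tray corners outer at z=.06, steel tray corners
for u,v in [(100,40),(663,70),(640,597),(55,585)]: print("foam",onz(c,255+u/5,160+v/5,.06).round(4))
for u,v in [(453,195),(531,207),(516,320),(437,307)]: print("steel",onz(c,u,v,.016).round(4))
E
```

```text
sq [290 197  15  15 174] [296.7 204.1] mask@z-12 [0.6014 0.0624 0.132 ] cloud [0.6019 0.0622 0.1429] 138 [0.026 0.027 0.008]
round [352 198  15  16 193] [359.  205.2] mask@z-12 [ 0.5973 -0.0671  0.155 ] cloud [ 0.5977 -0.0677  0.1659] 152 [0.027 0.026 0.008]
flask [316 228  24  22 324] [328.1 237.2] mask@z-12 [ 0.532  -0.0051  0.142 ] cloud [ 0.5354 -0.002   0.1531] 158 [0.028 0.027 0.008]
sq [320 188  33  38 328] [340. 202.] [0.6253 0.0646 0.1285] 0.7548
round [310 158  11  16 153] [315.  165.7] [ 0.6006 -0.0652  0.1515] 0.1673
flask [344 165  11  15 153] [349.1 172.2] [0.5382 0.0015 0.1385] 0.1548
pan 164.8488006591797 249.8628387451172 50.1131477355957 53.35045623779297 [0.5039 0.3534 0.078 ] [ 139  224   53   53 2161]
jar [ 0.5991 -0.0047  0.068 ]
tinL [0.5373 0.063  0.046 ]
tinR [ 0.5344 -0.0642  0.046 ]
foam [0.697  0.1212 0.06  ]
foam [ 0.6871 -0.1363  0.06  ]
foam [ 0.4502 -0.1256  0.06  ]
foam [0.4501 0.131  0.06  ]
steel [ 0.6496 -0.2941  0.016 ]
steel [ 0.6243 -0.4739  0.016 ]
steel [ 0.3677 -0.426   0.016 ]
steel [ 0.3922 -0.2512  0.016 ]
```

```bash
cat >> h.py <<'E'
def Rm(e): return Ro.from_euler("xyz",e,degrees=True).as_matrix()
# goal rotation: tool x down, y along +-world y
def goal(sgn): 
    x=np.array([0,0,-1.]);y=np.array([0,sgn,0.]);return np.stack([x,y,np.cross(x,y)],1)
E
python3 - <<'E'
from bench import state
from h import *
R=Rm(state()["eef_rot"]);print(R.round(3))
for s in (1,-1): print(s,Ro.from_matrix(R.T@goal(s)).as_rotvec().round(3), goal(s).tolist())
E
```

```text
[[-0.     0.448  0.894]
 [-0.001  0.894 -0.448]
 [-1.    -0.001  0.   ]]
1 [-0.465 -0.     0.001] [[0.0, 0.0, 1.0], [0.0, 1.0, -0.0], [-1.0, 0.0, 0.0]]
-1 [2.677e+00 1.000e-03 0.000e+00] [[0.0, 0.0, -1.0], [0.0, -1.0, -0.0], [-1.0, 0.0, -0.0]]
```

>>> play_rows(motion=[[0,-1.37,2.67,-0.093,0,0],[0,-2.75,5.34,-0.186,0,0],[0,-4.12,8.01,-0.279,0,0],[0,-5.49,10.68,-0.372,0,0],[0,-6.87,13.35,-0.465,0,0]], fingers=-1, grip_force=40)

```text
time: 0.57
tool_pos: [0.3131, 0.3245, 0.4046]
eef_rot: [-126.2, 90.0, -125.9]
force: [0.4, -0.6, -0.1]
gripper_width: 0.0856
```

>>> play_rows(motion=[[0,-3.2,2.3,0,0,0],[0,-6.4,4.6,0,0,0],[0,-9.6,6.9,0,0,0],[0,-12.8,9.2,0,0,0],[0,-16,11.5,0,0,0]])

```text
time: 0.98
tool_pos: [0.4283, 0.1639, 0.4047]
eef_rot: [100.6, 90.0, 100.6]
force: [0.1, 2.0, -0.2]
gripper_width: 0.0857
```

>>> play_rows(motion=[[0,-3.2,2.3,0,0,0],[0,-6.4,4.6,0,0,0],[0,-9.6,6.9,0,0,0],[0,-12.8,9.2,0,0,0],[0,-16,11.5,0,0,0]])

```text
time: 1.4
tool_pos: [0.5434, 0.0037, 0.4046]
eef_rot: [170.3, 90.0, 170.3]
force: [0.7, 1.2, 0.3]
gripper_width: 0.0855
```

>>> play_rows(motion=[[0,-3,2.3,0,0,0],[0,-6,4.5,0,0,0],[0,-7.1,5.6,0,0,0],[0,-7.1,5.6,0,0,0],[0,-7.1,5.6,0,0,0]])

```text
time: 1.82
tool_pos: [0.599, -0.0659, 0.4039]
eef_rot: [166.9, 89.9, 166.9]
force: [0.7, 0.5, 1.0]
gripper_width: 0.0852
```

```bash
python3 - <<'E'
from bench import state,camera
from h import *
c=camera("wrist"); cv2.imwrite("pics/w1.png",c["image"][:,:,::-1]); np.savez("w1.npz",**c)
s=state(); print(s); print(Rm(s["eef_rot"]).round(4), c["cam_to_world"].round(4))
E
```

```text
{'time': 1.8667, 'joint_pos': array([-6.21246566e+00,  2.47940385e+01,  1.54297145e+01,  8.06902531e+01,
        1.10576516e-02, -6.20756282e+00]), 'joint_vel': array([ 1.00776213, -1.192609  , -0.83288791, -0.06029128, -0.07881722,
       -0.03425187]), 'tau': array([-2.13158794e+00, -8.61508012e+01,  4.95593905e+01, -9.18348902e-02,
       -8.66377749e-02, -6.38795737e-02]), 'tool_pos': array([ 0.59857306, -0.06513001,  0.40427065]), 'eef_rot': array([162.339007  ,  89.94431399, 162.33409889]), 'force': array([-0.33521186,  0.39989104,  0.34945254]), 'moment': array([-0.00749722, -0.02155777,  0.0337723 ]), 'gripper_width': 0.08499769476281793}
[[-9.e-04  1.e-04  1.e+00]
 [ 3.e-04  1.e+00 -1.e-04]
 [-1.e+00  3.e-04 -9.e-04]] [[ 1.200e-03 -9.656e-01 -2.600e-01  5.317e-01]
 [ 1.000e+00  1.100e-03  3.000e-04 -6.590e-02]
 [ 0.000e+00 -2.600e-01  9.656e-01  3.726e-01]
 [ 0.000e+00  0.000e+00  0.000e+00  1.000e+00]]
```

View pics/w1.png

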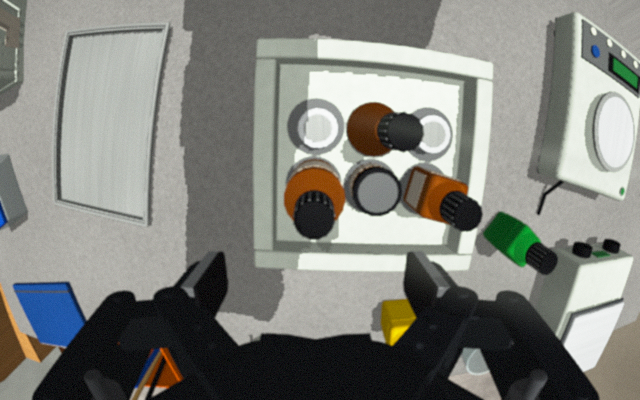

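```bash
cat >> h.py <<'E'
def wray(c,u,v):
    a=np.array([u-c["cx"],v-c["cy"]]);r=np.linalg.norm(a);t=r/c["fx"];s=np.sin(t)/max(r,1e-9)
    d=np.array([a[0]*s,-a[1]*s,-np.cos(t)]);M=c["cam_to_world"];return M[:3,3],M[:3,:3]@d
def wz(c,u,v,z):
    o,d=wray(c,u,v);return o+d*(z-o[2])/d[2]
def wproj(c,p):
    M=c["cam_to_world"];q=M[:3,:3].T@(np.asarray(p)-M[:3,3]);a=np.array([q[0],-q[1]]);r=np.linalg.norm(a);t=np.arctan2(r,-q[2]);return c["cx"]+c["fx"]*t*a[0]/r,c["cy"]+c["fx"]*t*a[1]/r
E
python3 - <<'E'
from h import *
c=load("w1.npz")
for nm,s,z in [("round",(314,220),.1515),("flask",(404,132),.1385),("sq",(462,212),.1285)]:
    m,st,ce=blob(c,s,z,60); print(nm,st,ce.round(1),wz(c,*ce,z).round(4))
im=c["image"][80:280,260:500,::-1].copy(); cv2.imwrite("pics/w1c.png",cv2.resize(im,None,fx=3,fy=3))
g=cv2.cvtColor(c["image"],cv2.COLOR_RGB2GRAY)
print("jar lid", wz(c,376,190,.068).round(4))
# overlay expected circles
E
```

```text
round [ 294  191   40   48 1497] [313.5 214.6] [ 0.5976 -0.0673  0.1515]
flask [ 377  113   45   38 1247] [399.1 131.9] [ 0.5357 -0.0016  0.1385]
sq [ 440  191   42   40 1172] [460.2 210.8] [0.6016 0.0624 0.1285]
jar lid [ 0.5965 -0.0041  0.068 ]
```

View pics/w1c.png

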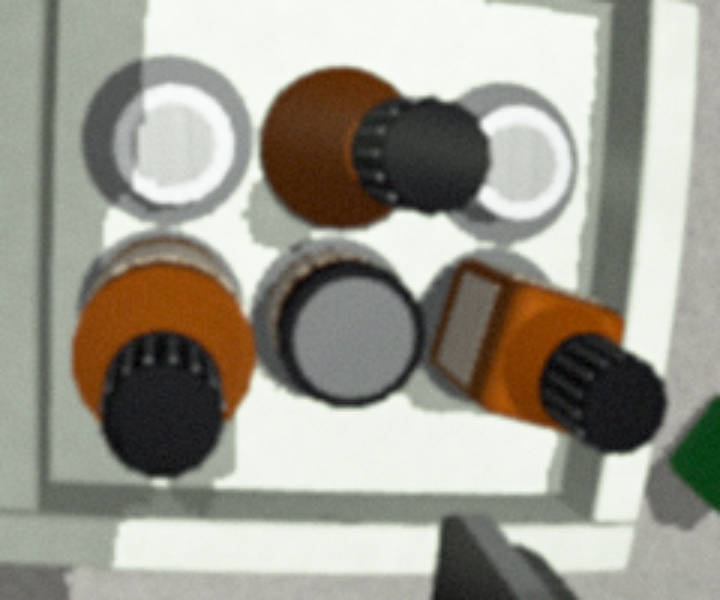

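>>> play_rows(motion=[[2.5,-0.17,-0.07,0,0,0],[5,-0.17,-0.07,0,0,0],[7,-0.17,-0.07,0,0,0],[8.5,-0.17,-0.07,0,0,0],[9.4,-0.17,-0.07,0,0,0]])

```text
time: 2.28
tool_pos: [0.597, -0.0658, 0.3092]
eef_rot: [169.9, 89.9, 170.0]
force: [0.2, -0.1, 0.2]
gripper_width: 0.0852
```

>>> play_rows(motion=[[0,0,0,0,0,0],[0,0,0,0,0,0],[0,0,0,0,0,0]], fingers=-0.2)

```text
time: 2.53
tool_pos: [0.5982, -0.0666, 0.312]
eef_rot: [-4.4, 89.9, -4.4]
force: [0.8, 0.4, 0.7]
gripper_width: 0.052
```

```bash
cat > w.py <<'E'
import sys
from bench import state,camera
from h import *
n=sys.argv[1]
c=camera("wrist"); cv2.imwrite(f"pics/{n}.png",c["image"][:,:,::-1]); np.savez(f"{n}.npz",**c)
s=state(); print(s["time"],s["tool_pos"].round(4),s["force"].round(1),s["gripper_width"],s["joint_pos"].round(1))
E
python3 w.py w2
```

```text
2.5833 [ 0.5983 -0.0667  0.312 ] [-0.  -0.4  1. ] 0.05146792837043538 [-6.4 25.9  3.8 67.8  0.  -6.4]
```

View pics/w2.png

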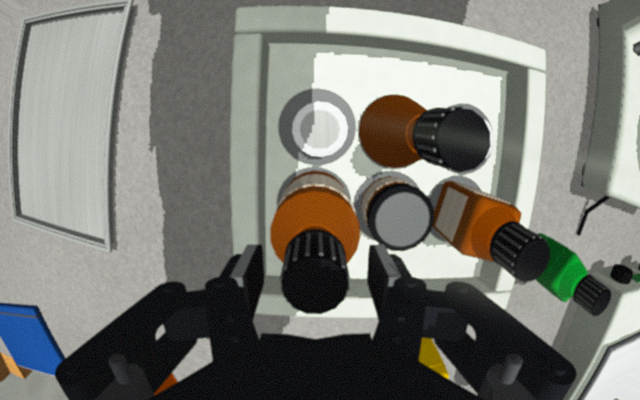

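>>> play_rows(motion=[[0,0,0,0,0,0],[0,0,0,0,0,0],[0,0,0,0,0,0],[0,0,0,0,0,0],[0,0,0,0,0,0]], fingers=1, grip_force=50)

```text
time: 3.0
tool_pos: [0.5982, -0.067, 0.3116]
eef_rot: [-2.0, 89.9, -2.0]
force: [-0.2, 0.7, 6.6]
gripper_width: 0.0277
```

```bash
python3 w.py w3
```

```text
3.05 [ 0.5982 -0.067   0.3116] [-1.6  0.8  6.6] 0.027605049021941865 [-6.4 25.9  3.8 67.7  0.  -6.4]
```

View pics/w3.png

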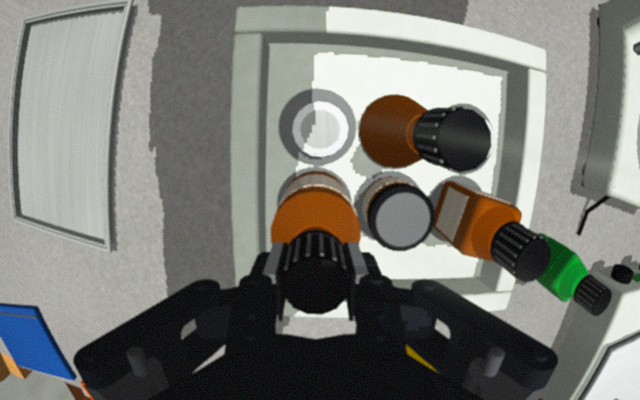

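>>> play_rows(motion=[[-0.6,0,0,0,0,0],[-2,0,0,0,0,0],[-4.2,0,0,0,0,0],[-6.8,0,0,0,0,0],[-9,0,0,0,0,0]])

```text
time: 3.47
tool_pos: [0.5978, -0.067, 0.4025]
eef_rot: [-20.4, 90.0, -20.4]
force: [0.3, -0.0, -2.3]
gripper_width: 0.0272
```

>>> play_rows(motion=[[0,-1.2,0,0,0,0],[0,-3.6,-0.2,0,0,0],[0,-6.6,-0.3,0,0,0],[0,-9.8,-0.4,0,0,0],[0,-13,-0.6,0,0,0]])

```text
time: 3.88
tool_pos: [0.5918, -0.1985, 0.4004]
eef_rot: [173.2, 90.0, 173.3]
force: [0.5, -0.7, -2.6]
gripper_width: 0.0275
```

>>> play_rows(motion=[[0,-3.2,-0.1,0,0,0],[0,-6.4,-0.3,0,0,0],[0,-9.6,-0.4,0,0,0],[0,-12.6,-0.5,0,0,0],[0,-15,-0.6,0,0,0]])

```text
time: 4.3
tool_pos: [0.5853, -0.3496, 0.4001]
eef_rot: [173.4, 90.0, 173.3]
force: [0.1, 0.7, -2.6]
gripper_width: 0.0277
```

>>> play_rows(motion=[[0,-1.2,-0.1,0,0,0],[0,-1.8,-0.1,0,0,0],[1.5,-1.8,-0.1,0,0,0],[4,-1.8,-0.1,0,0,0],[6,-1.8,-0.1,0,0,0]])

```text
time: 4.72
tool_pos: [0.585, -0.3647, 0.3394]
eef_rot: [79.2, 90.0, 79.2]
force: [-0.1, 0.2, -3.2]
gripper_width: 0.0276
```

```bash
python3 w.py w4
```

```text
4.7667 [ 0.5845 -0.3642  0.3351] [-0.  -0.8 -8.5] 0.02767404509567675 [-31.9  36.9  25.2  78.6   0.  -32. ]
```

View pics/w4.png

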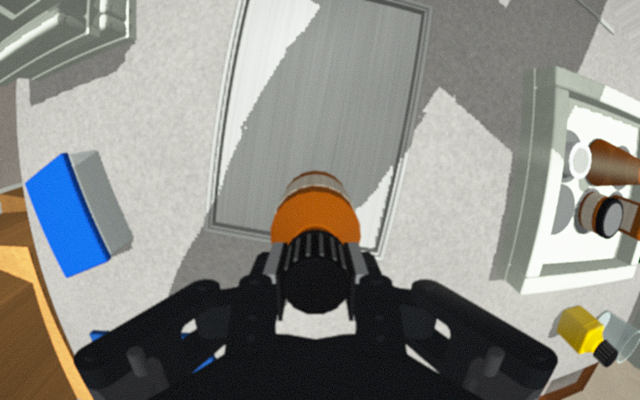

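```bash
python3 - <<'E'
from h import *
c=load("w4.npz")
for u,v in [(210,232),(380,254),(242,0),(430,8)]: print(wz(c,u,v,.016).round(4))
E
```

```text
[ 0.6245 -0.4746  0.016 ]
[ 0.6483 -0.2972  0.016 ]
[ 0.3896 -0.4359  0.016 ]
[ 0.3927 -0.2509  0.016 ]
```

>>> play_rows(motion=[[1.8,0,0,0,0,0],[3.2,0,0,0,0,0],[4,0,0,0,0,0],[4.4,0,0,0,0,0],[4.6,0,0,0,0,0]])

```text
time: 5.18
tool_pos: [0.5852, -0.3647, 0.2947]
eef_rot: [140.5, 90.0, 140.5]
force: [-0.1, 0.6, -3.1]
gripper_width: 0.0277
```

>>> play_rows(motion=[[0.1,0,0,0,0,0],[0.2,0,0,0,0,0],[0.2,0,0,0,0,0],[0.2,0,0,0,0,0]])

```text
time: 5.52
tool_pos: [0.5852, -0.365, 0.2932]
eef_rot: [-30.8, 90.0, -30.8]
force: [0.5, -0.3, -2.8]
gripper_width: 0.0274
```

>>> play_rows(motion=[[0.05,0,0,0,0,0],[0.1,0,0,0,0,0],[0.1,0,0,0,0,0]])

```text
time: 5.77
tool_pos: [0.5852, -0.365, 0.2927]
eef_rot: [-29.0, 89.9, -29.0]
force: [-0.7, 1.0, 5.7]
gripper_width: 0.0278
```

>>> play_rows(motion=[[0.05,0,0,0,0,0],[0.1,0,0,0,0,0],[0.1,0,0,0,0,0]])

```text
time: 6.02
tool_pos: [0.5853, -0.3651, 0.2927]
eef_rot: [-28.3, 89.8, -28.3]
force: [-3.3, 2.8, 14.5]
gripper_width: 0.0276
```

>>> play_rows(motion=[[-0.08,0,0,0,0,0],[-0.08,0,0,0,0,0]])

```text
time: 6.18
tool_pos: [0.5852, -0.365, 0.2927]
eef_rot: [-31.6, 89.9, -31.6]
force: [-1.6, 1.5, 9.0]
gripper_width: 0.0276
```

>>> play_rows(motion=[[0,0,0,0,0,0],[0,0,0,0,0,0],[0,0,0,0,0,0],[0,0,0,0,0,0],[0,0,0,0,0,0]], fingers=-0.3)

```text
time: 6.6
tool_pos: [0.5851, -0.365, 0.2914]
eef_rot: [161.1, 90.0, 161.1]
force: [0.3, -0.2, 0.3]
gripper_width: 0.0557
```

```bash
python3 w.py w5
```

```text
6.65 [ 0.5851 -0.365   0.2914] [-0.2 -0.1 -0. ] 0.055632601654069004 [-32.   37.4  19.7  72.3  -0.  -32. ]
```

View pics/w5.png

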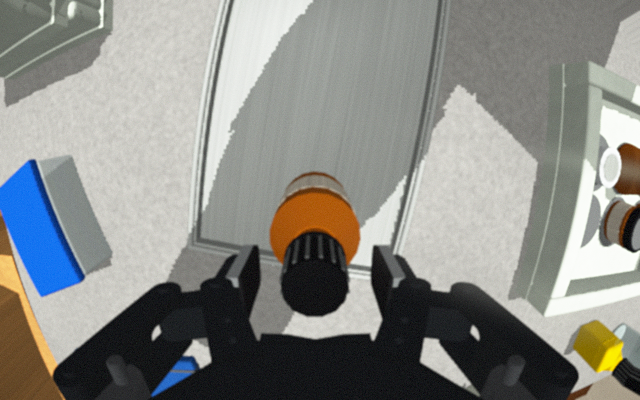

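>>> play_rows(motion=[[-1.5,0,0,0,0,0],[-4,0,0,0,0,0],[-6.5,0.4,0,0,0,0],[-8,2.9,-0.3,0,0,0],[-9,6.3,-0.8,0,0,0]])

```text
time: 7.07
tool_pos: [0.5771, -0.3031, 0.3829]
eef_rot: [-35.8, 89.9, -35.9]
force: [0.9, 0.4, 0.4]
gripper_width: 0.0554
```

>>> play_rows(motion=[[0,4,-0.6,0,0,0],[0,8,-1.1,0,0,0],[0,12,-1.7,0,0,0],[0,16,-2.2,0,0,0],[0,20,-2.8,0,0,0]])

```text
time: 7.48
tool_pos: [0.5484, -0.1002, 0.3816]
eef_rot: [-3.9, 90.0, -3.9]
force: [0.2, 0.5, 0.9]
gripper_width: 0.0553
```

>>> play_rows(motion=[[0,3.5,-0.5,0,0,0],[0,6.5,-0.9,0,0,0],[0,9,-1.3,0,0,0],[0,10.05,-1.3,0,0,0],[0,10.05,-1.3,0,0,0]], fingers=-0.6)

```text
time: 7.9
tool_pos: [0.5359, 0.0004, 0.3817]
eef_rot: [34.3, 90.0, 34.5]
force: [0.1, -0.1, 0.6]
gripper_width: 0.0682
```

>>> play_rows(motion=[[0.5,0,0,0,0,0],[2,0,0,0,0,0],[3,0,0,0,0,0],[3.2,0,0,0,0,0],[3.2,0,0,0,0,0]])

```text
time: 8.32
tool_pos: [0.5358, -0.0023, 0.3486]
eef_rot: [-177.1, 89.9, -177.1]
force: [-0.3, -0.1, -0.0]
gripper_width: 0.0681
```

```bash
python3 w.py w6; python3 - <<'E'
from h import *
c=load("w6.npz"); print(wproj(c,(.536,-.0015,.1385)))
u,v=map(int,wproj(c,(.536,-.0015,.15)))
m,st,ce=blob(c,(u,v),0,60); print(st,ce,wz(c,*ce,.1385))
E
```

```text
8.3667 [ 0.536  -0.0022  0.3493] [0.2 0.1 0. ] 0.06813914028835467 [-0.2 17.4 -3.2 69.5 -0.  -0.2]
(np.float64(316.81731038557484), np.float64(236.7967756572444))
[ 289  205   55   92 2784] [316.93821839 240.98204023] [ 0.5387749  -0.00142315  0.1385    ]
```

View pics/w6.png

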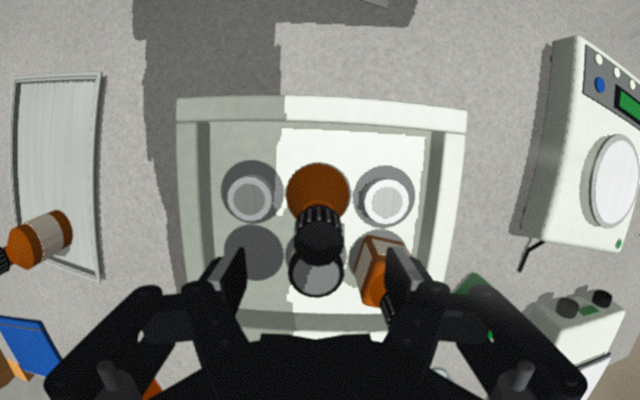

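>>> play_rows(motion=[[1,0,0,0,0,0],[2.8,0,0,0,0,0],[4.2,0,0,0,0,0],[4.9,0,0,0,0,0],[5.18,0,0,0,0,0]], fingers=-0.3)

```text
time: 8.78
tool_pos: [0.5358, -0.0015, 0.2966]
eef_rot: [-179.3, 89.9, -179.2]
force: [0.0, -0.8, 0.3]
gripper_width: 0.0555
```

>>> play_rows(motion=[[0,0,0,0,0,0],[0,0,0,0,0,0],[0,0,0,0,0,0],[0,0,0,0,0,0],[0,0,0,0,0,0]], fingers=1)

```text
time: 9.2
tool_pos: [0.5364, -0.0014, 0.2986]
eef_rot: [7.1, 89.9, 7.1]
force: [-0.2, 1.5, 7.1]
gripper_width: 0.0279
```

>>> play_rows(motion=[[-0.6,0,0,0,0,0],[-2,0,0,0,0,0],[-4.2,0,0,0,0,0],[-6.8,0,0,0,0,0],[-9,0,0,0,0,0]])

```text
time: 9.62
tool_pos: [0.5358, -0.0015, 0.3894]
eef_rot: [-89.1, 90.0, -89.1]
force: [0.3, 0.7, -2.4]
gripper_width: 0.0276
```

```bash
python3 w.py w7
```

```text
9.6667 [ 0.5364 -0.0015  0.3935] [0.1 0.5 3. ] 0.027400764532156646 [-0.2 16.5  2.  75.2 -0.  -0.2]
```

View pics/w7.png

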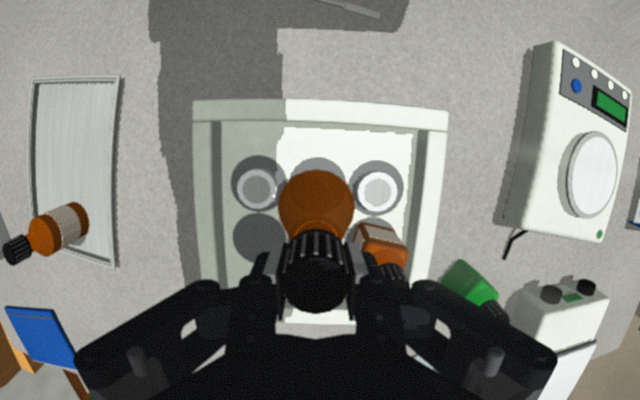

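>>> play_rows(motion=[[0,-1.2,-0.4,0,0,0],[0,-3.6,-1.2,0,0,0],[0,-6.6,-2.2,0,0,0],[0,-9.8,-3.2,0,0,0],[0,-13,-4.2,0,0,0]])

```text
time: 10.08
tool_pos: [0.4929, -0.1329, 0.3872]
eef_rot: [-179.5, 89.9, -179.4]
force: [0.9, -0.1, -2.3]
gripper_width: 0.0277
```

>>> play_rows(motion=[[0,-3.2,-1,0,0,0],[0,-6.6,-2.1,0,0,0],[0,-10,-3.2,0,0,0],[0,-13.4,-4.3,0,0,0],[0,-16.4,-5.3,0,0,0]])

```text
time: 10.5
tool_pos: [0.4395, -0.2976, 0.3872]
eef_rot: [172.4, 89.9, 172.4]
force: [1.2, 0.1, -1.8]
gripper_width: 0.0277
```

>>> play_rows(motion=[[0,-2.8,-0.9,0,0,0],[0,-4.5,-1.4,0,0,0],[1,-5.15,-1.6,0,0,0],[3.2,-5.15,-1.6,0,0,0],[6,-5.15,-1.6,0,0,0]])

```text
time: 10.92
tool_pos: [0.4248, -0.3475, 0.3273]
eef_rot: [-39.0, 89.9, -39.1]
force: [0.9, -0.5, -3.9]
gripper_width: 0.0275
```

>>> play_rows(motion=[[2.2,0,0,0,0,0],[3.6,0,0,0,0,0],[4.4,0,0,0,0,0],[4.7,0,0,0,0,0],[4.8,0,0,0,0,0]])

```text
time: 11.33
tool_pos: [0.425, -0.3466, 0.2797]
eef_rot: [93.1, 90.0, 93.1]
force: [-0.4, 1.0, -2.3]
gripper_width: 0.028
```

>>> play_rows(motion=[[0.05,0,0,0,0,0],[0.1,0,0,0,0,0],[0.15,0,0,0,0,0],[0.15,0,0,0,0,0]])

```text
time: 11.67
tool_pos: [0.4253, -0.3468, 0.2796]
eef_rot: [-17.0, 89.9, -17.0]
force: [-2.7, 5.6, 14.3]
gripper_width: 0.028
```

>>> play_rows(motion=[[-0.1,0,0,0,0,0],[-0.1,0,0,0,0,0]])

```text
time: 11.83
tool_pos: [0.4252, -0.347, 0.2797]
eef_rot: [-45.7, 89.9, -45.7]
force: [0.2, -0.2, -1.6]
gripper_width: 0.0275
```

>>> play_rows(motion=[[0,0,0,0,0,0],[0,0,0,0,0,0],[0,0,0,0,0,0],[0,0,0,0,0,0],[0,0,0,0,0,0]], fingers=-0.3)

```text
time: 12.25
tool_pos: [0.4251, -0.347, 0.2792]
eef_rot: [140.6, 90.0, 140.6]
force: [0.9, -0.5, 0.6]
gripper_width: 0.0555
```

```bash
python3 w.py w8
```

```text
12.3 [ 0.4251 -0.347   0.2792] [0.5 0.1 0.2] 0.05529137536456211 [-39.2  21.   -8.6  60.5  -0.  -39.2]
```

View pics/w8.png

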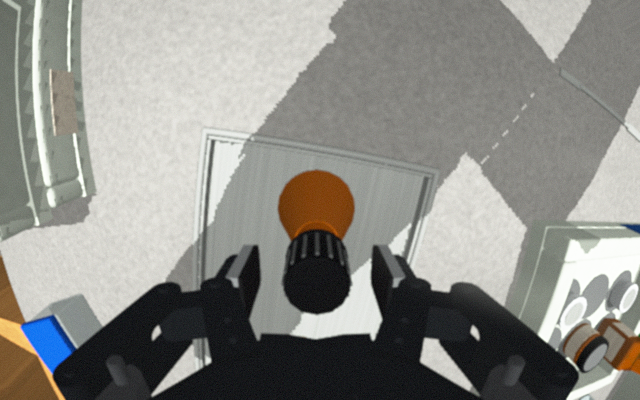

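>>> play_rows(motion=[[-1.5,0,0,0,0,0],[-4,0,0,0,0,0],[-6.5,0.6,0.2,0,0,0],[-8.5,3,1.2,0,0,0],[-10,5.9,2.5,0,0,0]])

```text
time: 12.72
tool_pos: [0.4499, -0.2884, 0.381]
eef_rot: [-42.0, 89.9, -42.2]
force: [1.1, -0.4, 0.3]
gripper_width: 0.0556
```

>>> play_rows(motion=[[0,3.7,1.6,0,0,0],[0,7.4,3.2,0,0,0],[0,11,4.8,0,0,0],[0,14.7,6.4,0,0,0],[0,18.3,8,0,0,0]])

```text
time: 13.13
tool_pos: [0.5304, -0.103, 0.3794]
eef_rot: [-11.3, 90.0, -11.3]
force: [1.4, -2.0, -0.5]
gripper_width: 0.0555
```

>>> play_rows(motion=[[0,3.6,1.5,0,0,0],[0,7.2,3.1,0,0,0],[0,10.8,4.6,0,0,0],[0,14,6,0,0,0],[0,16.2,7,0,0,0]], fingers=-0.6)

```text
time: 13.55
tool_pos: [0.6007, 0.0601, 0.379]
eef_rot: [75.0, 90.0, 75.1]
force: [0.4, -1.2, 0.8]
gripper_width: 0.0682
```

>>> play_rows(motion=[[0,0.53,0.2,0,0,0],[1,0.53,0.2,0,0,0],[2.5,0.53,0.2,0,0,0],[3,0.53,0.2,0,0,0],[3,0.53,0.2,0,0,0]])

```text
time: 13.97
tool_pos: [0.6013, 0.0613, 0.3475]
eef_rot: [-170.9, 89.8, -170.9]
force: [1.2, -0.5, -1.3]
gripper_width: 0.0683
```

```bash
python3 w.py w9; python3 - <<'E'
from h import *
c=load("w9.npz"); print(wproj(c,(.602,.0623,.1285)))
u,v=map(int,wproj(c,(.602,.0623,.14)))
m,st,ce=blob(c,(u,v),0,60); print(st,ce,wz(c,*ce,.1285))
E
```

```text
14.0167 [0.6015 0.0614 0.3487] [-0.2  0.3  0.7] 0.06817018878971184 [ 5.8 25.6  8.6 73.1 -0.   5.9]
(np.float64(317.20405503778835), np.float64(233.0475524827213))
[ 296  205   47   56 2082] [319.08261287 233.1493756 ] [0.60207137 0.06351081 0.1285    ]
```

View pics/w9.png

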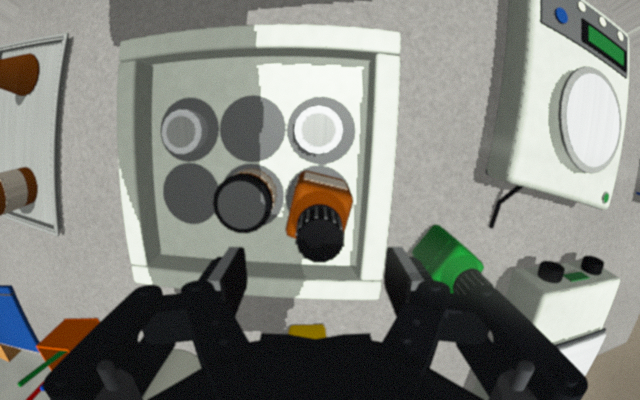

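>>> play_rows(motion=[[1,0.05,0,0,0,0],[3,0.05,0,0,0,0],[4.8,0.05,0,0,0,0],[5.8,0.05,0,0,0,0],[6.15,0.05,0,0,0,0]], fingers=-0.3)

```text
time: 14.43
tool_pos: [0.6015, 0.0625, 0.2861]
eef_rot: [-172.5, 89.9, -172.5]
force: [0.2, -0.1, 0.7]
gripper_width: 0.0554
```

>>> play_rows(motion=[[0,0,0,0,0,0],[0,0,0,0,0,0]])

```text
time: 14.6
tool_pos: [0.6022, 0.0628, 0.2885]
eef_rot: [4.3, 89.9, 4.3]
force: [0.9, 0.3, 1.1]
gripper_width: 0.0553
```

```bash
python3 w.py w10
```

```text
14.65 [0.6024 0.0628 0.2888] [ 0.6 -0.8  1.2] 0.05575536937228549 [ 6.  27.   2.1 65.  -0.   5.9]
```

View pics/w10.png

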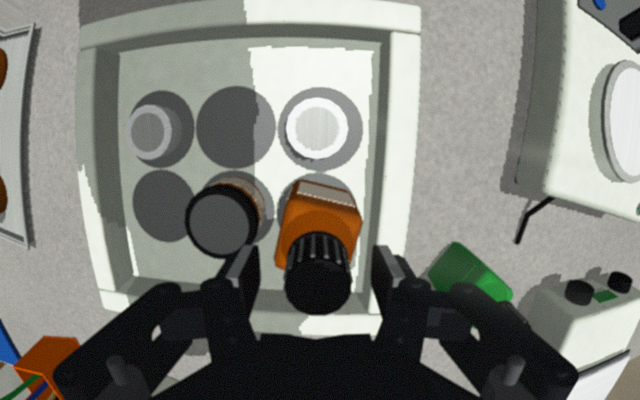

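>>> play_rows(motion=[[0,0,0,0,0,0],[0,0,0,0,0,0],[0,0,0,0,0,0],[0,0,0,0,0,0],[0,0,0,0,0,0]], fingers=1)

```text
time: 15.07
tool_pos: [0.6023, 0.063, 0.2885]
eef_rot: [15.3, 89.9, 15.3]
force: [-0.5, 0.8, 5.3]
gripper_width: 0.0275
```

>>> play_rows(motion=[[-0.6,0,0,0,0,0],[-2,0,0,0,0,0],[-4.2,0,0,0,0,0],[-6.8,0,0,0,0,0],[-9,0,0,0,0,0]])

```text
time: 15.48
tool_pos: [0.6018, 0.0628, 0.3795]
eef_rot: [-29.8, 90.0, -29.8]
force: [0.6, -0.3, -1.9]
gripper_width: 0.0271
```

>>> play_rows(motion=[[0,-1,-0.2,0,0,0],[0,-3.6,-0.8,0,0,0],[0,-7.2,-1.6,0,0,0],[0,-11,-2.5,0,0,0],[0,-14.8,-3.4,0,0,0]])

```text
time: 15.9
tool_pos: [0.5672, -0.0866, 0.3774]
eef_rot: [-167.5, 90.0, -167.5]
force: [0.7, -0.5, -2.0]
gripper_width: 0.028
```

>>> play_rows(motion=[[0,-3.8,-0.9,0,0,0],[0,-7.6,-1.8,0,0,0],[0,-11.4,-2.7,0,0,0],[0,-15.2,-3.6,0,0,0],[0,-19,-4.5,0,0,0]])

```text
time: 16.32
tool_pos: [0.5219, -0.2771, 0.3775]
eef_rot: [164.5, 90.0, 164.5]
force: [0.6, -0.2, -1.8]
gripper_width: 0.0276
```

>>> play_rows(motion=[[0,-3.6,-0.9,0,0,0],[0,-6.4,-1.5,0,0,0],[0,-8.18,-1.8,0,0,0],[0.8,-8.18,-1.8,0,0,0],[3,-8.18,-1.8,0,0,0]])

```text
time: 16.73
tool_pos: [0.5049, -0.3586, 0.3492]
eef_rot: [-36.6, 89.8, -36.7]
force: [1.4, -0.2, -1.8]
gripper_width: 0.0277
```

```bash
python3 w.py w11
```

```text
16.7833 [ 0.5043 -0.3573  0.3432] [ 0.9  0.6 -7.9] 0.027754855529587372 [-35.3  27.4  10.6  73.4   0.  -35.3]
```

View pics/w11.png

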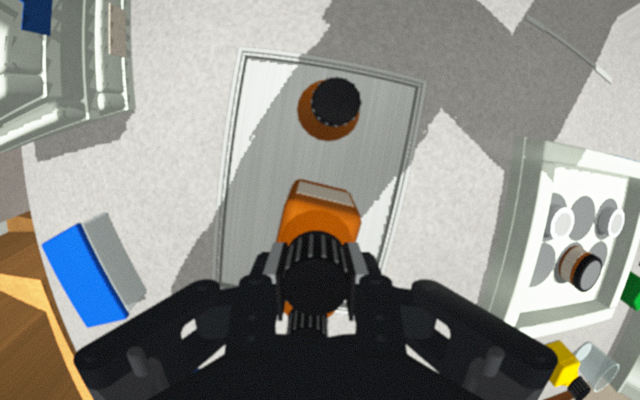

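>>> play_rows(motion=[[2.4,0,0,0,0,0],[4.8,0,0,0,0,0],[6.6,0,0,0,0,0],[7.4,0,0,0,0,0],[7.7,0,0,0,0,0]])

```text
time: 17.2
tool_pos: [0.5047, -0.3562, 0.2697]
eef_rot: [137.9, 89.9, 137.9]
force: [-3.9, 5.6, 15.1]
gripper_width: 0.0273
```

>>> play_rows(motion=[[0.05,0,0,0,0,0],[0.1,0,0,0,0,0],[0.15,0,0,0,0,0],[0.2,0,0,0,0,0],[0.2,0,0,0,0,0]])

```text
time: 17.62
tool_pos: [0.5053, -0.3571, 0.2696]
eef_rot: [-27.3, 89.9, -27.3]
force: [0.0, 1.4, 4.8]
gripper_width: 0.0275
```

>>> play_rows(motion=[[0,0,0,0,0,0],[0,0,0,0,0,0],[0,0,0,0,0,0],[0,0,0,0,0,0],[0,0,0,0,0,0]], fingers=-0.3)

```text
time: 18.03
tool_pos: [0.5051, -0.357, 0.2687]
eef_rot: [-29.2, 90.0, -29.2]
force: [1.2, -0.4, -0.0]
gripper_width: 0.0555
```

```bash
python3 w.py w12;python3 - <<'E'
from bench import camera
from h import *
c=camera("top"); cv2.imwrite("pics/t12.png",c["image"][:,:,::-1]); np.savez("t12.npz",**c)
E
```

```text
18.0833 [ 0.5051 -0.357   0.2687] [-0.3 -0.1 -0.1] 0.05528598780375751 [-35.3  29.2   2.6  63.4  -0.  -35.3]
```

View pics/w12.png

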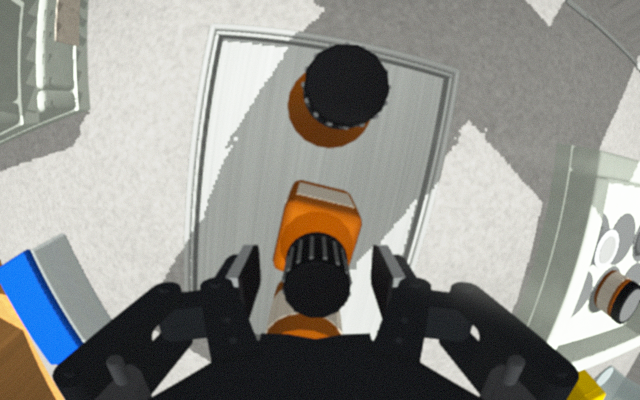

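View pics/t12.png

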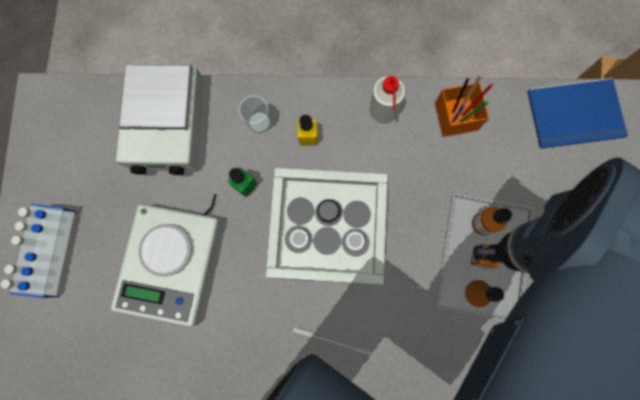

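>>> play_rows(motion=[[-1.5,0,0,0,0,0],[-4,0,0,0,0,0],[-6.5,0.6,0.1,0,0,0],[-8.5,3,0.8,0,0,0],[-10,6,1.6,0,0,0]])

```text
time: 18.55
tool_pos: [0.5209, -0.2976, 0.3705]
eef_rot: [-39.0, 89.9, -39.2]
force: [1.3, -0.1, -0.2]
gripper_width: 0.0554
```

>>> play_rows(motion=[[0,3.8,1,0,0,0],[0,7.6,2,0,0,0],[0,11.4,3,0,0,0],[0,15.2,4,0,0,0],[0,19,5,0,0,0]], fingers=-1)

```text
time: 18.97
tool_pos: [0.5711, -0.1051, 0.3689]
eef_rot: [-15.0, 90.0, -15.0]
force: [-0.2, -0.7, -0.8]
gripper_width: 0.0856
```

>>> play_rows(motion=[[0,3.6,0.9,0,0,0],[0,7,1.8,0,0,0],[0,9.4,2.5,0,0,0],[0,10.25,2.7,0,0,0],[0,10.25,2.7,0,0,0]])

```text
time: 19.38
tool_pos: [0.5983, -0.0026, 0.3685]
eef_rot: [125.1, 90.0, 125.3]
force: [-0.5, 0.1, 0.5]
gripper_width: 0.0853
```

>>> play_rows(motion=[[1.5,0,0,0,0,0],[4,0,0,0,0,0],[6,0,0,0,0,0],[6,0,0,0,0,0],[6,0,0,0,0,0]])

```text
time: 19.8
tool_pos: [0.5975, -0.0055, 0.3085]
eef_rot: [-173.7, 89.9, -173.8]
force: [0.3, -0.3, -0.1]
gripper_width: 0.0854
```

```bash
python3 w.py w13; python3 - <<'E'
from h import *
c=load("w13.npz"); im=c["image"][130:330,230:410,::-1]; cv2.imwrite("pics/w13c.png",cv2.resize(im,None,fx=3,fy=3,interpolation=cv2.INTER_CUBIC))
print(wproj(c,(.598,-.0045,.068)))
# z map on the lid
print(c["z_map"].shape, c["z_map"][200:300:20,316])
E
```

```text
19.85 [ 0.598  -0.0054  0.3097] [1.  0.  0.7] 0.08533740974577307 [-0.5 25.6  2.9 67.3 -0.  -0.5]
(np.float64(316.9957893863884), np.float64(222.06468041097585))
(400, 640) [0.21405295 0.21800977 0.22294754 0.27802444 0.28411502]
```

View pics/w13c.png

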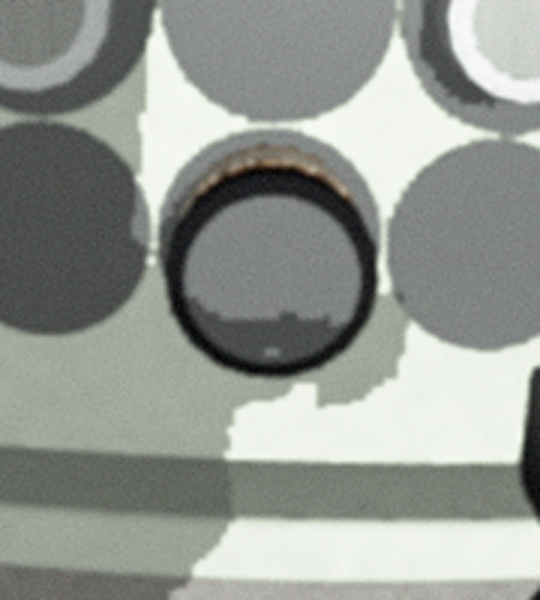

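>>> play_rows(motion=[[2,0.15,-0.1,0,0,0],[4.5,0.15,-0.1,0,0,0],[7,0.15,-0.1,0,0,0],[9,0.15,-0.1,0,0,0],[10,0.15,-0.1,0,0,0]])

```text
time: 20.27
tool_pos: [0.5969, -0.0034, 0.208]
eef_rot: [-169.5, 90.0, -169.6]
force: [-0.8, -0.4, -0.2]
gripper_width: 0.086
```

>>> play_rows(motion=[[0.3,0,0,0,0,0],[0.5,0,0,0,0,0],[0.5,0,0,0,0,0],[0.5,0,0,0,0,0]], fingers=-0.5)

```text
time: 20.6
tool_pos: [0.5976, -0.003, 0.2051]
eef_rot: [-1.0, 89.9, -0.9]
force: [0.1, -0.4, -0.4]
gripper_width: 0.0641
```

```bash
python3 w.py w14
```

```text
20.65 [ 0.5976 -0.003   0.205 ] [0.3 0.1 0.4] 0.06436687871077311 [-0.3 29.7 -6.5 53.7  0.  -0.3]
```

View pics/w14.png

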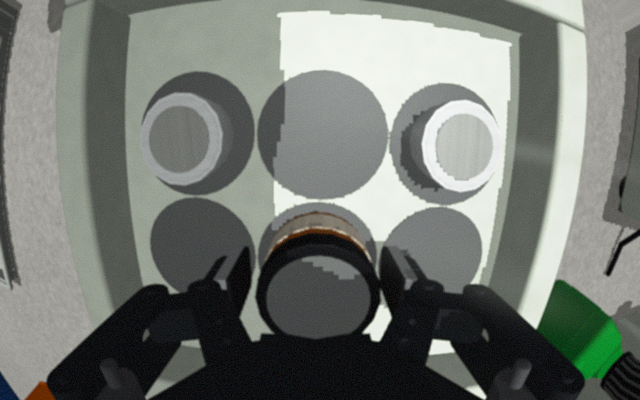

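>>> play_rows(motion=[[0,0.1,0,0,0,0],[0,0.1,0,0,0,0]])

```text
time: 20.82
tool_pos: [0.5972, -0.0018, 0.2043]
eef_rot: [0.0, 89.9, 0.0]
force: [-0.6, -0.9, 0.2]
gripper_width: 0.0641
```

>>> play_rows(motion=[[0,0,0,0,0,0],[0,0,0,0,0,0],[0,0,0,0,0,0],[0,0,0,0,0,0],[0,0,0,0,0,0]], fingers=1, grip_force=40)

```text
time: 21.23
tool_pos: [0.5971, -0.0019, 0.2043]
eef_rot: [-1.6, 90.0, -1.6]
force: [-1.8, 1.0, 7.6]
gripper_width: 0.0509
```

>>> play_rows(motion=[[-0.6,0,0,0,0,0],[-2,0,0,0,0,0],[-4.5,0,0,0,0,0],[-8,0,0,0,0,0],[-11.5,0,0,0,0,0]])

```text
time: 21.65
tool_pos: [0.5964, -0.0019, 0.3199]
eef_rot: [179.6, 89.9, 179.6]
force: [1.2, -0.1, -1.6]
gripper_width: 0.0514
```

```bash
python3 w.py w15; python3 - <<'E'
from h import *
c=load("t12.npz"); im=c["image"][200:330,105:225,::-1]; cv2.imwrite("pics/panc.png",cv2.resize(im,None,fx=4,fy=4,interpolation=cv2.INTER_CUBIC))
E
```

```text
21.7 [ 0.5978 -0.0019  0.3274] [ 0.8 -0.2  7.7] 0.05105505282422846 [-0.2 24.9  4.4 69.1 -0.  -0.2]
```

View pics/w15.png

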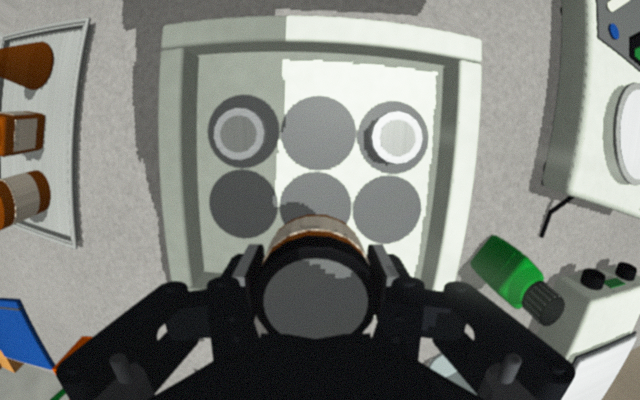

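View pics/panc.png

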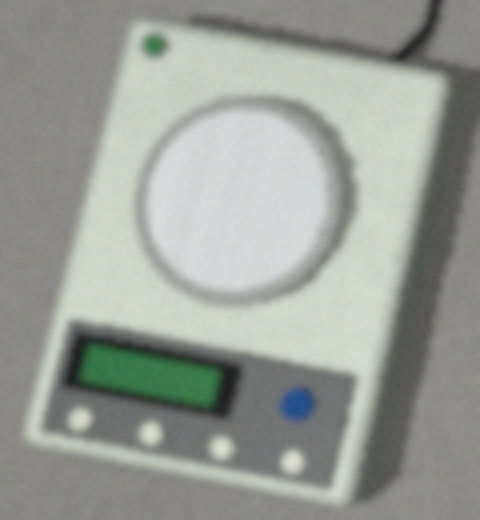

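>>> play_rows(motion=[[0,1,-0.3,0,0,0],[0,3.6,-1,0,0,0],[0,7,-1.9,0,0,0],[0,10.6,-2.8,0,0,0],[0,14.4,-3.8,0,0,0]])

```text
time: 22.12
tool_pos: [0.558, 0.1433, 0.3178]
eef_rot: [-167.7, 89.9, -167.7]
force: [0.8, -0.2, -1.3]
gripper_width: 0.0508
```

>>> play_rows(motion=[[0,3.6,-1,0,0,0],[0,7,-1.9,0,0,0],[0,10.4,-2.8,0,0,0],[0,13.4,-3.6,0,0,0],[0,15.6,-4.2,0,0,0]])

```text
time: 22.53
tool_pos: [0.5153, 0.3007, 0.3178]
eef_rot: [-168.4, 89.9, -168.3]
force: [0.5, -0.1, -1.6]
gripper_width: 0.0509
```

>>> play_rows(motion=[[0,1.4,-0.4,0,0,0],[0,1.4,-0.4,0,0,0],[0,1.4,-0.4,0,0,0]])

```text
time: 22.78
tool_pos: [0.5126, 0.3122, 0.318]
eef_rot: [-135.8, 89.9, -135.7]
force: [0.7, -0.7, -1.9]
gripper_width: 0.0508
```

```bash
python3 w.py w16; python3 - <<'E'
from h import *
c=load("w16.npz")
im=c["image"][:,:,::-1].copy()
cp=np.array([.5035,.353,.078])
for a in np.linspace(0,2*np.pi,60): 
    u,v=wproj(c,cp+[.058*np.cos(a),.058*np.sin(a),0]); cv2.circle(im,(round(u),round(v)),1,(0,0,255),-1)
cv2.imwrite("pics/w16o.png",im)
E
```

```text
22.8333 [0.5129 0.3115 0.3182] [-0.1 -0.3 -0.3] 0.050941181774665896 [31.3 25.6  4.2 68.7 -0.  31.3]
```

View pics/w16o.png

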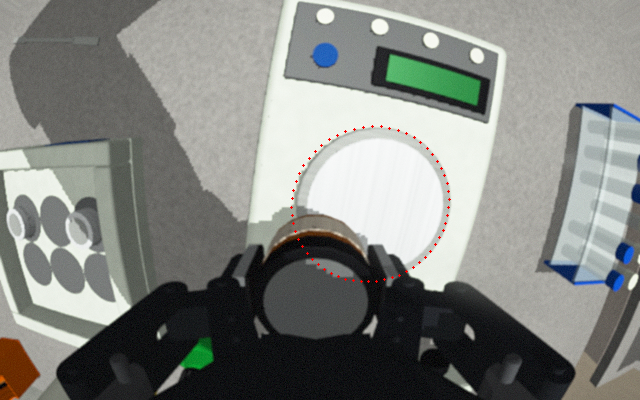

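>>> play_rows(motion=[[0,1.5,-0.4,0,0,0],[0,3.3,-0.8,0,0,0],[0,4.1,-0.95,0,0,0],[0.8,4.1,-0.95,0,0,0],[2.2,4.1,-0.95,0,0,0]])

```text
time: 23.25
tool_pos: [0.504, 0.3529, 0.2972]
eef_rot: [28.0, 89.9, 28.0]
force: [0.4, -0.3, -1.6]
gripper_width: 0.0507
```

>>> play_rows(motion=[[1.2,0,0,0,0,0],[2.2,0,0,0,0,0],[2.8,0,0,0,0,0],[3.1,0,0,0,0,0],[3.3,0,0,0,0,0]])

```text
time: 23.67
tool_pos: [0.5036, 0.3526, 0.2634]
eef_rot: [-129.6, 90.0, -129.6]
force: [1.1, 0.3, -0.0]
gripper_width: 0.0505
```

>>> play_rows(motion=[[0.1,0,0,0,0,0],[0.2,0,0,0,0,0],[0.3,0,0,0,0,0],[0.35,0,0,0,0,0],[0.4,0,0,0,0,0]])

```text
time: 24.08
tool_pos: [0.5035, 0.3531, 0.2603]
eef_rot: [32.7, 90.0, 32.8]
force: [-3.4, -2.0, 11.5]
gripper_width: 0.0512
```

>>> play_rows(motion=[[-0.05,0,0,0,0,0],[-0.05,0,0,0,0,0]])

```text
time: 24.25
tool_pos: [0.5035, 0.3531, 0.2605]
eef_rot: [32.7, 90.0, 32.7]
force: [-0.4, 0.8, -1.2]
gripper_width: 0.0511
```

>>> play_rows(motion=[[0,0,0,0,0,0],[0,0,0,0,0,0],[0,0,0,0,0,0],[0,0,0,0,0,0],[0,0,0,0,0,0]], fingers=-0.6)

```text
time: 24.67
tool_pos: [0.5035, 0.3531, 0.2602]
eef_rot: [-3.2, 90.0, -3.2]
force: [0.2, -0.2, -0.0]
gripper_width: 0.0684
```

>>> play_rows(motion=[[-1,0,0,0,0,0],[-3.5,0,0,0,0,0],[-7,0,0,0,0,0],[-10,0,0,0,0,0],[-10,0,0,0,0,0]])

```text
time: 25.08
tool_pos: [0.5041, 0.3535, 0.3673]
eef_rot: [35.2, 89.5, 35.2]
force: [0.9, 0.5, 0.7]
gripper_width: 0.0683
```

```bash
python3 w.py w17; python3 - <<'E'
from h import *
c=load("w17.npz")
im=c["image"][:,:,::-1].copy()
for cp,r in ((np.array([.5035,.353,.078]),.058),(np.array([.5035,.353,.124]),.026)):
  for a in np.linspace(0,2*np.pi,60): 
    u,v=wproj(c,cp+[r*np.cos(a),r*np.sin(a),0]); cv2.circle(im,(round(u),round(v)),1,(0,0,255),-1)
cv2.imwrite("pics/w17o.png",im)
E
```

```text
25.1333 [0.504  0.3534 0.3643] [ 0.5  0.6 -0.8] 0.06842073308172548 [35.  26.5 12.2 75.4  0.  35. ]
```

View pics/w17o.png

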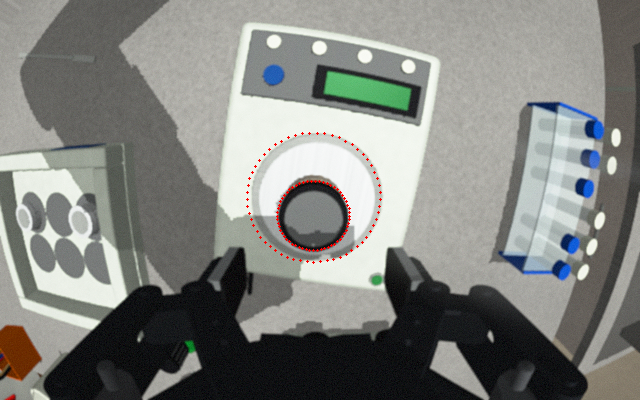

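>>> play_rows(motion=[[0,-1.5,0,0,0,0],[0,-4.6,0,0,0,0],[0,-8.6,0,0,0,0],[0,-12.6,0,0,0,0],[0,-16.6,0,0,0,0]])

```text
time: 25.55
tool_pos: [0.5028, 0.1855, 0.3598]
eef_rot: [-153.4, 90.0, -153.4]
force: [-0.0, -1.1, 1.4]
gripper_width: 0.0684
```

>>> play_rows(motion=[[0,-4,0,0,0,0],[0,-8,0,0,0,0],[0,-12,0,0,0,0],[0,-16,0,0,0,0],[0,-20,0,0,0,0]])

```text
time: 25.97
tool_pos: [0.5028, -0.0148, 0.3601]
eef_rot: [174.5, 90.0, 174.6]
force: [0.9, -0.1, -0.2]
gripper_width: 0.0685
```

>>> play_rows(motion=[[0,-4,0,0,0,0],[0,-8,0,0,0,0],[0,-12,0,0,0,0],[0,-16,0,0,0,0],[0,-20,0.15,0,0,0]])

```text
time: 26.38
tool_pos: [0.5043, -0.2149, 0.3601]
eef_rot: [152.6, 90.0, 152.6]
force: [0.9, 0.3, -0.3]
gripper_width: 0.0684
```

>>> play_rows(motion=[[0,-4,0,0,0,0],[0,-8,0,0,0,0],[0,-11.6,0,0,0,0],[0,-13.8,0,0,0,0],[0,-14.4,0,0,0,0]], fingers=-0.3, grip_force=50)

```text
time: 26.8
tool_pos: [0.5043, -0.3603, 0.3592]
eef_rot: [175.1, 89.9, 174.9]
force: [0.2, 0.0, -0.5]
gripper_width: 0.0554
```

>>> play_rows(motion=[[0,0,0,0,0,0],[0,0,0,0,0,0],[0,0,0,0,0,0]])

```text
time: 27.05
tool_pos: [0.5052, -0.3558, 0.3602]
eef_rot: [119.3, 90.0, 119.4]
force: [-0.1, 1.1, 0.0]
gripper_width: 0.0553
```

```bash
python3 w.py w18
```

```text
27.1 [ 0.5053 -0.3557  0.3604] [ 0.3  0.2 -0.1] 0.05565918539097635 [-35.1  27.   12.5  75.5   0.  -35.2]
```

View pics/w18.png

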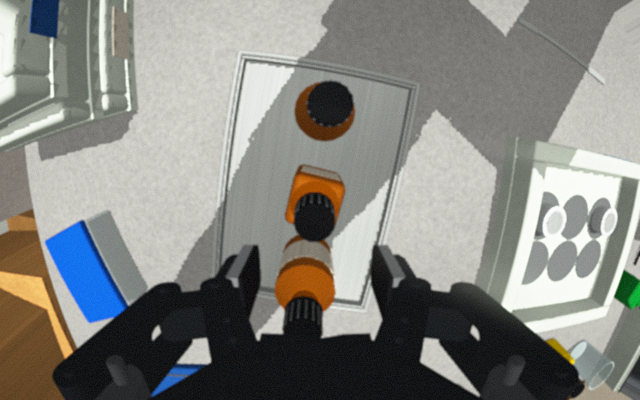

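>>> play_rows(motion=[[1.5,0,0,0,0,0],[4,0,0,0,0,0],[6.8,0,0,0,0,0],[8.6,0,0,0,0,0],[9.15,0,0,0,0,0]])

```text
time: 27.52
tool_pos: [0.5045, -0.3553, 0.266]
eef_rot: [143.8, 89.8, 143.9]
force: [-0.6, 0.4, -0.4]
gripper_width: 0.0557
```

>>> play_rows(motion=[[0,0,0,0,0,0],[0,0,0,0,0,0],[0,0,0,0,0,0]])

```text
time: 27.77
tool_pos: [0.5056, -0.3569, 0.2704]
eef_rot: [-34.0, 89.9, -34.0]
force: [-0.3, 0.7, -0.1]
gripper_width: 0.0553
```

>>> play_rows(motion=[[0,0,0,0,0,0],[0,0,0,0,0,0],[0,0,0,0,0,0],[0,0,0,0,0,0],[0,0,0,0,0,0]], fingers=1)

```text
time: 28.18
tool_pos: [0.5053, -0.3571, 0.2698]
eef_rot: [-25.5, 89.9, -25.5]
force: [-0.7, 1.8, 8.3]
gripper_width: 0.0279
```

>>> play_rows(motion=[[-0.6,0,0,0,0,0],[-2.2,0,0,0,0,0],[-5,0,0,0,0,0],[-8,0,0,0,0,0],[-10.9,0,0,0,0,0]])

```text
time: 28.6
tool_pos: [0.5048, -0.3568, 0.3794]
eef_rot: [149.9, 90.0, 149.9]
force: [1.6, -0.1, -1.9]
gripper_width: 0.0275
```

```bash
python3 w.py w19
```

```text
28.65 [ 0.5053 -0.3572  0.3855] [-1.1  0.1  4.8] 0.027901447339495362 [-35.3  26.7  15.7  78.6  -0.  -35.3]
```

View pics/w19.png

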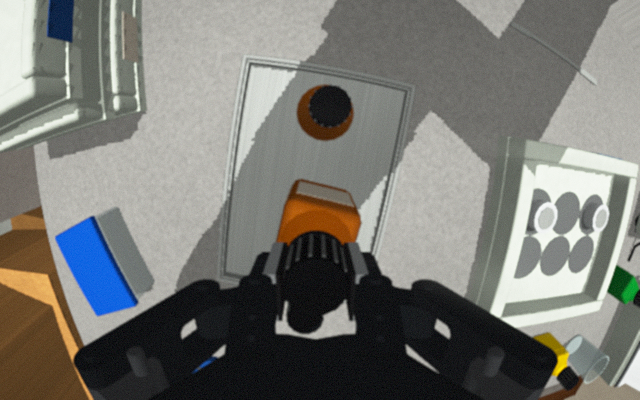

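>>> play_rows(motion=[[0,1,0.2,0,0,0],[0,3.6,0.8,0,0,0],[0,7.2,1.6,0,0,0],[0,11,2.5,0,0,0],[0,14.8,3.4,0,0,0]])

```text
time: 29.07
tool_pos: [0.5388, -0.2072, 0.377]
eef_rot: [153.9, 89.9, 153.8]
force: [1.2, -0.9, -1.9]
gripper_width: 0.0278
```

>>> play_rows(motion=[[0,3.8,0.9,0,0,0],[0,7.6,1.8,0,0,0],[0,11.4,2.7,0,0,0],[0,15.2,3.6,0,0,0],[0,19,4.5,0,0,0]])

```text
time: 29.48
tool_pos: [0.5837, -0.0166, 0.3771]
eef_rot: [173.5, 89.9, 173.5]
force: [0.8, 0.2, -1.9]
gripper_width: 0.0276
```

>>> play_rows(motion=[[0,3.6,0.9,0,0,0],[0,6.4,1.5,0,0,0],[0,7.8,1.8,0,0,0],[0,8.2,1.8,0,0,0],[0.6,8.2,1.8,0,0,0]])

```text
time: 29.9
tool_pos: [0.6019, 0.0639, 0.3719]
eef_rot: [-7.2, 90.0, -7.1]
force: [-0.2, -0.4, -1.2]
gripper_width: 0.0274
```

>>> play_rows(motion=[[1.6,0,0,0,0,0],[3.6,0,0,0,0,0],[5.6,0,0,0,0,0],[6.8,0,0,0,0,0],[7.2,0,0,0,0,0]])

```text
time: 30.32
tool_pos: [0.6009, 0.0614, 0.2971]
eef_rot: [-169.3, 89.8, -169.4]
force: [-0.4, 0.9, -2.3]
gripper_width: 0.0276
```

>>> play_rows(motion=[[0.3,0,0,0,0,0],[0.5,0,0,0,0,0],[0.7,0,0,0,0,0],[0.8,0,0,0,0,0],[0.8,0,0,0,0,0]])

```text
time: 30.73
tool_pos: [0.6021, 0.063, 0.292]
eef_rot: [4.6, 90.0, 4.6]
force: [-0.2, 0.2, -2.0]
gripper_width: 0.0277
```

```bash
python3 w.py w20
```

```text
30.7833 [0.6021 0.063  0.2921] [-0.7  0.2 -2.4] 0.027755303701121756 [ 6.  26.9  2.4 65.4 -0.   6. ]
```

View pics/w20.png

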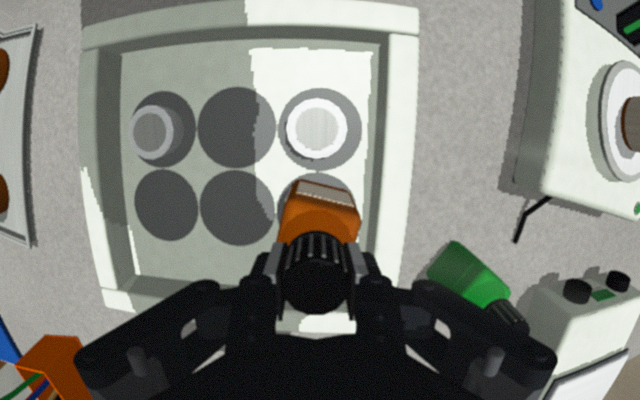

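>>> play_rows(motion=[[0.1,0,0,0,0,0],[0.2,0,0,0,0,0],[0.27,0,0,0,0,0],[0.33,0,0,0,0,0],[0.38,0,0,0,0,0]])

```text
time: 31.2
tool_pos: [0.6022, 0.0632, 0.2888]
eef_rot: [15.1, 89.9, 15.2]
force: [-3.2, 1.2, 15.3]
gripper_width: 0.0275
```

>>> play_rows(motion=[[0,0,0,0,0,0],[0,0,0,0,0,0]])

```text
time: 31.37
tool_pos: [0.6022, 0.0632, 0.2888]
eef_rot: [14.3, 89.9, 14.3]
force: [-2.8, 0.4, 8.8]
gripper_width: 0.0282
```

>>> play_rows(motion=[[0,0,0,0,0,0],[0,0,0,0,0,0],[0,0,0,0,0,0],[0,0,0,0,0,0],[0,0,0,0,0,0]], fingers=-0.3)

```text
time: 31.78
tool_pos: [0.602, 0.063, 0.2878]
eef_rot: [-160.9, 90.0, -160.9]
force: [-0.2, -0.5, -0.5]
gripper_width: 0.0554
```

>>> play_rows(motion=[[-1,0,0,0,0,0],[-3,0,0,0,0,0],[-5,0,0,0,0,0],[-6.17,0,0,0,0,0],[-6.17,0,0,0,0,0]], fingers=-0.5)

```text
time: 32.2
tool_pos: [0.6026, 0.0631, 0.353]
eef_rot: [6.1, 89.7, 6.2]
force: [-0.1, 0.2, -0.3]
gripper_width: 0.0641
```

>>> play_rows(motion=[[0,0,0,0,0,0]])

```text
time: 32.28
tool_pos: [0.6022, 0.0631, 0.3503]
eef_rot: [7.1, 89.9, 7.1]
force: [0.8, 0.4, -0.5]
gripper_width: 0.0641
```

```bash
python3 w.py w21; python3 - <<'E'
from h import *
ims=[]
for n in("w9","w21"):
    c=load(n+".npz"); u,v=map(int,wproj(c,(.602,.0623,.14)))
    m,st,ce=blob(c,(u,v),0,60); print(n,st,ce,wz(c,*ce,.1285),c["cam_to_world"][:3,3])
    ims.append(c["image"][100:300,200:410,::-1])
cv2.imwrite("pics/cmp21.png",cv2.resize(np.hstack(ims),None,fx=1.9,fy=1.9))
E
```

```text
32.3333 [0.602  0.0631 0.3494] [-0.3 -0.5 -0.2] 0.0641337927315343 [ 6.  25.6  8.7 73.1  0.   6. ]
w9 [ 296  205   47   56 2082] [319.08261287 233.1493756 ] [0.60207137 0.06351081 0.1285    ] [0.53395864 0.061201   0.31637183]
w21 [ 294  201   46   56 2032] [316.51476378 229.26574803] [0.60225403 0.06378584 0.1285    ] [0.53503127 0.06293726 0.31887993]
```

View pics/cmp21.png

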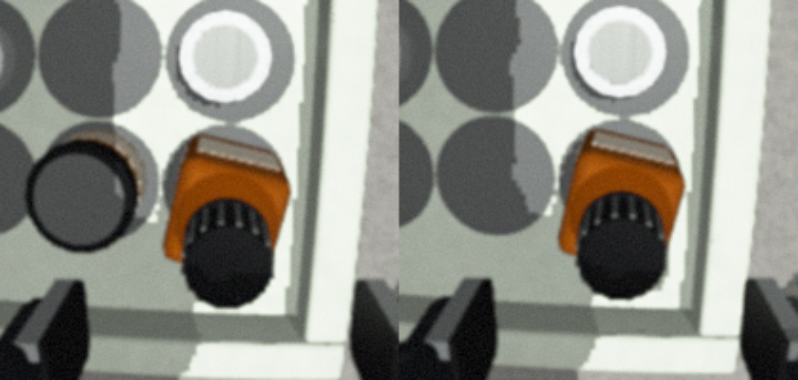

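>>> play_rows(motion=[[-1,-0.8,-0.3,0,0,0],[-2,-3.2,-1.4,0,0,0],[-2,-6.6,-2.9,0,0,0],[-2,-10.2,-4.4,0,0,0],[-2,-13.8,-6,0,0,0]])

```text
time: 32.75
tool_pos: [0.5408, -0.0764, 0.3696]
eef_rot: [-173.0, 90.0, -172.9]
force: [1.2, -0.4, -0.1]
gripper_width: 0.0641
```

>>> play_rows(motion=[[0,-3.7,-1.6,0,0,0],[0,-7.4,-3.2,0,0,0],[0,-11,-4.8,0,0,0],[0,-14.7,-6.4,0,0,0],[0,-18.3,-8,0,0,0]])

```text
time: 33.17
tool_pos: [0.4603, -0.2598, 0.3697]
eef_rot: [166.2, 90.0, 166.2]
force: [2.1, -0.6, 0.3]
gripper_width: 0.0643
```

>>> play_rows(motion=[[0,-3.4,-1.4,0,0,0],[0,-6.2,-2.6,0,0,0],[0,-8.2,-3.4,0,0,0],[0,-8.9,-3.7,0,0,0],[0,-8.9,-3.7,0,0,0]], fingers=-0.3)

```text
time: 33.58
tool_pos: [0.4239, -0.3484, 0.3694]
eef_rot: [154.6, 90.0, 154.5]
force: [0.5, -0.5, 0.8]
gripper_width: 0.0553
```

>>> play_rows(motion=[[1.5,0,0,0,0,0],[4,0,0,0,0,0],[6.8,0,0,0,0,0],[8.5,0,0,0,0,0],[9.04,0,0,0,0,0]])

```text
time: 34.0
tool_pos: [0.4247, -0.3452, 0.2766]
eef_rot: [138.1, 89.8, 138.2]
force: [-0.3, -0.3, 0.3]
gripper_width: 0.0556
```

>>> play_rows(motion=[[0,0,0,0,0,0],[0,0,0,0,0,0],[0,0,0,0,0,0]])

```text
time: 34.25
tool_pos: [0.4256, -0.347, 0.2806]
eef_rot: [-37.7, 89.9, -37.6]
force: [0.2, 0.6, -0.1]
gripper_width: 0.0554
```

```bash
python3 w.py w22
```

```text
34.3 [ 0.4256 -0.347   0.2806] [-0.7  0.1  0.4] 0.05539937627545629 [-39.2  20.9  -8.4  60.5   0.  -39.2]
```

View pics/w22.png

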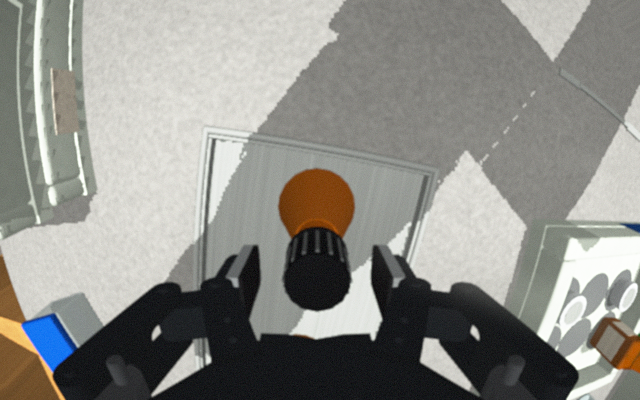

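>>> play_rows(motion=[[0,0,0,0,0,0],[0,0,0,0,0,0],[0,0,0,0,0,0],[0,0,0,0,0,0],[0,0,0,0,0,0]], fingers=1)

```text
time: 34.72
tool_pos: [0.4253, -0.3471, 0.28]
eef_rot: [-23.9, 89.9, -23.9]
force: [-0.3, 1.5, 7.9]
gripper_width: 0.0281
```

>>> play_rows(motion=[[-0.6,0,0,0,0,0],[-2.2,0,0,0,0,0],[-5,0,0,0,0,0],[-8,0,0,0,0,0],[-10.85,0,0,0,0,0]])

```text
time: 35.13
tool_pos: [0.4248, -0.3468, 0.3894]
eef_rot: [142.5, 90.0, 142.5]
force: [0.5, -0.1, -2.0]
gripper_width: 0.0274
```

>>> play_rows(motion=[[0,1.2,0.4,0,0,0],[0,3.6,1.2,0,0,0],[0,6.6,2.2,0,0,0],[0,9.8,3.2,0,0,0],[0,13,4.2,0,0,0]])

```text
time: 35.55
tool_pos: [0.4671, -0.2156, 0.3877]
eef_rot: [137.6, 90.0, 137.6]
force: [1.3, -1.0, -2.6]
gripper_width: 0.0274
```

>>> play_rows(motion=[[0,3.2,1,0,0,0],[0,6.6,2.1,0,0,0],[0,10,3.2,0,0,0],[0,13.4,4.3,0,0,0],[0,16.4,5.3,0,0,0]])

```text
time: 35.97
tool_pos: [0.5201, -0.0507, 0.3878]
eef_rot: [82.6, 90.0, 82.6]
force: [1.1, -0.2, -2.5]
gripper_width: 0.0279
```

>>> play_rows(motion=[[0,2.8,0.9,0,0,0],[0,4.5,1.4,0,0,0],[0,5.15,1.6,0,0,0],[0.8,5.15,1.6,0,0,0],[2.4,5.15,1.6,0,0,0]])

```text
time: 36.38
tool_pos: [0.5363, -0.0017, 0.3644]
eef_rot: [-9.8, 89.9, -9.8]
force: [-0.3, -0.8, -2.8]
gripper_width: 0.0276
```

>>> play_rows(motion=[[1.8,0,0,0,0,0],[3.6,0,0,0,0,0],[5,0,0,0,0,0],[5.8,0,0,0,0,0],[6.1,0,0,0,0,0]])

```text
time: 36.8
tool_pos: [0.5353, -0.0024, 0.3012]
eef_rot: [-174.9, 89.9, -175.0]
force: [-0.3, 0.5, -2.8]
gripper_width: 0.0274
```

>>> play_rows(motion=[[0.1,0,0,0,0,0],[0.1,0,0,0,0,0],[0.1,0,0,0,0,0]])

```text
time: 37.05
tool_pos: [0.5363, -0.0017, 0.3024]
eef_rot: [-1.2, 89.9, -1.2]
force: [0.9, -0.2, -1.7]
gripper_width: 0.0275
```

```bash
python3 w.py w23
```

```text
37.1 [ 0.5363 -0.0016  0.3025] [-0.2 -0.5 -1.6] 0.027857987542495678 [-0.2 18.7 -8.3 62.9  0.  -0.2]
```

View pics/w23.png

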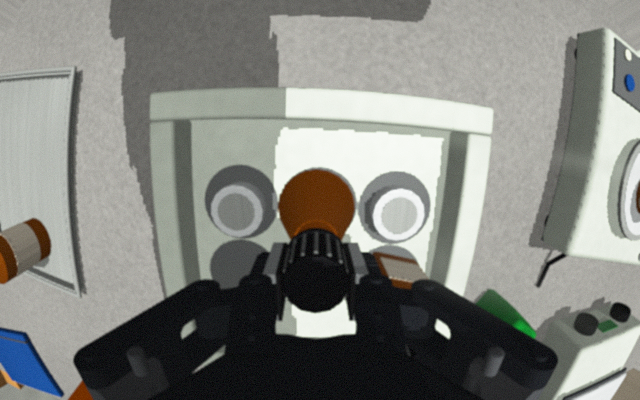

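>>> play_rows(motion=[[0.1,0,0,0,0,0],[0.2,0,0,0,0,0],[0.27,0,0,0,0,0],[0.32,0,0,0,0,0],[0.36,0,0,0,0,0]])

```text
time: 37.52
tool_pos: [0.5363, -0.0013, 0.299]
eef_rot: [7.4, 89.9, 7.4]
force: [-3.9, 1.9, 15.8]
gripper_width: 0.0273
```

>>> play_rows(motion=[[0,0,0,0,0,0],[0,0,0,0,0,0]])

```text
time: 37.68
tool_pos: [0.5363, -0.0013, 0.299]
eef_rot: [7.1, 89.9, 7.1]
force: [-2.6, 1.3, 10.0]
gripper_width: 0.0279
```

>>> play_rows(motion=[[0,0,0,0,0,0],[0,0,0,0,0,0],[0,0,0,0,0,0],[0,0,0,0,0,0],[0,0,0,0,0,0]], fingers=-0.3)

```text
time: 38.1
tool_pos: [0.536, -0.0015, 0.298]
eef_rot: [-168.6, 90.0, -168.5]
force: [0.5, 0.7, 0.6]
gripper_width: 0.0556
```

>>> play_rows(motion=[[-1,0,0,0,0,0],[-3,0,0,0,0,0],[-4.8,0,0,0,0,0],[-5.14,0,0,0,0,0],[-5.14,0,0,0,0,0]], fingers=-0.5)

```text
time: 38.52
tool_pos: [0.5364, -0.0015, 0.3512]
eef_rot: [0.3, 89.8, 0.4]
force: [0.2, 0.9, -1.1]
gripper_width: 0.0634
```

>>> play_rows(motion=[[0,0,0,0,0,0]])

```text
time: 38.6
tool_pos: [0.536, -0.0015, 0.3495]
eef_rot: [-0.0, 90.0, -0.0]
force: [-0.1, -0.0, -1.1]
gripper_width: 0.064
```

```bash
python3 w.py w24; python3 - <<'E'
from h import *
ims=[]
for n in("w6","w24"):
    c=load(n+".npz"); u,v=map(int,wproj(c,(.536,-.0015,.15)))
    m,st,ce=blob(c,(u,v),0,45); print(n,st,ce,wz(c,*ce,.1385),c["cam_to_world"][:3,3])
    ims.append(c["image"][100:320,200:410,::-1])
cv2.imwrite("pics/cmp24.png",cv2.resize(np.hstack(ims),None,fx=1.9,fy=1.9))
E
```

```text
38.65 [ 0.5359 -0.0015  0.3489] [0.5 0.5 0.3] 0.06383009552098419 [-0.2 17.3 -3.3 69.4 -0.  -0.2]
w6 [ 289  205   54   90 2456] [316.80741042 240.89413681] [ 0.53871622 -0.00150418  0.1385    ] [ 0.4685751  -0.00236961  0.31735631]
w24 [ 292  204   49   60 2150] [316.18372093 235.50976744] [ 0.53606792 -0.00102327  0.1385    ] [ 0.46880748 -0.00159847  0.31809429]
```

View pics/cmp24.png

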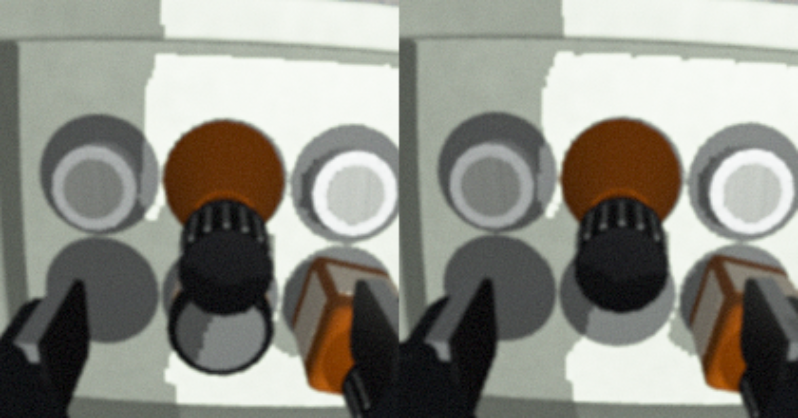

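>>> play_rows(motion=[[-1,-0.8,0.1,0,0,0],[-2,-3.2,0.4,0,0,0],[-3,-6.8,0.9,0,0,0],[-3,-10.6,1.4,0,0,0],[-3,-14.4,1.9,0,0,0]])

```text
time: 39.07
tool_pos: [0.555, -0.1474, 0.3804]
eef_rot: [-21.8, 90.0, -21.7]
force: [0.6, 1.4, -0.6]
gripper_width: 0.064
```

>>> play_rows(motion=[[0,-3.8,0.5,0,0,0],[0,-7.6,1,0,0,0],[0,-11.4,1.5,0,0,0],[0,-15,2,0,0,0],[0,-18,2.4,0,0,0]])

```text
time: 39.48
tool_pos: [0.5784, -0.3286, 0.3793]
eef_rot: [175.6, 90.0, 175.5]
force: [0.7, -0.6, 0.4]
gripper_width: 0.064
```

>>> play_rows(motion=[[0,-2.4,0.4,0,0,0],[0,-3.95,0.6,0,0,0],[0,-3.95,0.6,0,0,0],[0,-3.95,0.6,0,0,0],[1,-3.95,0.6,0,0,0]], fingers=-0.3)

```text
time: 39.9
tool_pos: [0.5851, -0.3649, 0.371]
eef_rot: [-26.0, 89.9, -26.0]
force: [-0.2, -0.3, -0.1]
gripper_width: 0.0555
```

>>> play_rows(motion=[[2.5,0,0,0,0,0],[5,0,0,0,0,0],[6.8,0,0,0,0,0],[7.6,0,0,0,0,0],[7.8,0,0,0,0,0]])

```text
time: 40.32
tool_pos: [0.5847, -0.364, 0.2903]
eef_rot: [145.9, 89.9, 145.9]
force: [-0.5, 0.5, -0.0]
gripper_width: 0.0557
```

>>> play_rows(motion=[[0,0,0,0,0,0],[0,0,0,0,0,0],[0,0,0,0,0,0]])

```text
time: 40.57
tool_pos: [0.5854, -0.365, 0.293]
eef_rot: [-31.5, 89.9, -31.5]
force: [-0.4, 0.3, -0.3]
gripper_width: 0.0553
```

```bash
python3 w.py w25
```

```text
40.6167 [ 0.5854 -0.3651  0.2928] [-0.6 -0.7 -0.6] 0.05528777160222797 [-31.9  37.3  19.8  72.3   0.  -32. ]
```

View pics/w25.png

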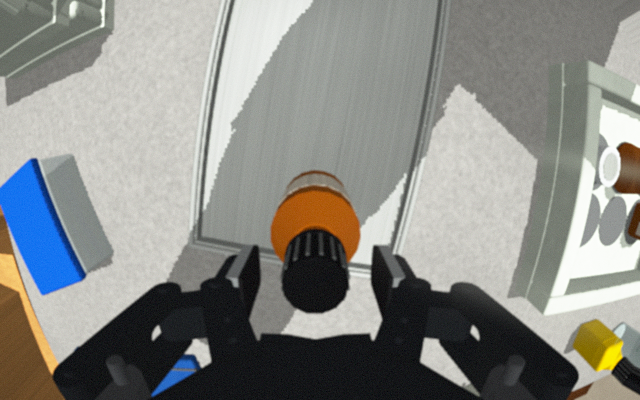

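>>> play_rows(motion=[[0,0,0,0,0,0],[0,0,0,0,0,0],[0,0,0,0,0,0],[0,0,0,0,0,0],[0,0,0,0,0,0]], fingers=1)

```text
time: 41.03
tool_pos: [0.5852, -0.3651, 0.2922]
eef_rot: [-33.1, 89.9, -33.1]
force: [-0.5, 0.0, 5.3]
gripper_width: 0.0276
```

>>> play_rows(motion=[[-0.6,0,0,0,0,0],[-2.2,0,0,0,0,0],[-5,0,0,0,0,0],[-8,0,0,0,0,0],[-10.92,0,0,0,0,0]])

```text
time: 41.45
tool_pos: [0.5847, -0.3647, 0.4021]
eef_rot: [147.6, 89.9, 147.6]
force: [0.8, -0.5, -2.5]
gripper_width: 0.0276
```

>>> play_rows(motion=[[0,1.2,0.1,0,0,0],[0,3.6,0.2,0,0,0],[0,6.6,0.3,0,0,0],[0,9.8,0.4,0,0,0],[0,13,0.6,0,0,0]])

```text
time: 41.87
tool_pos: [0.5906, -0.2338, 0.4007]
eef_rot: [153.2, 90.0, 153.1]
force: [0.4, 0.3, -2.3]
gripper_width: 0.0275
```

>>> play_rows(motion=[[0,3.2,0.1,0,0,0],[0,6.4,0.3,0,0,0],[0,9.6,0.4,0,0,0],[0,12.6,0.5,0,0,0],[0,15,0.6,0,0,0]])

```text
time: 42.28
tool_pos: [0.5967, -0.0828, 0.401]
eef_rot: [128.7, 90.0, 128.7]
force: [-0.3, -0.0, -2.2]
gripper_width: 0.0275
```

>>> play_rows(motion=[[0,1.2,0.1,0,0,0],[0,1.8,0.1,0,0,0],[0,1.8,0.1,0,0,0],[0.8,1.8,0.1,0,0,0],[2.4,1.8,0.1,0,0,0]])

```text
time: 42.7
tool_pos: [0.5984, -0.0682, 0.3775]
eef_rot: [-13.7, 89.8, -13.7]
force: [-0.2, 0.3, -3.2]
gripper_width: 0.0278
```

>>> play_rows(motion=[[1.8,0,0,0,0,0],[3.6,0,0,0,0,0],[5,0,0,0,0,0],[5.8,0,0,0,0,0],[6.1,0,0,0,0,0]])

```text
time: 43.12
tool_pos: [0.5976, -0.0681, 0.3139]
eef_rot: [178.2, 89.9, 178.1]
force: [-0.4, -0.9, -1.5]
gripper_width: 0.0278
```

>>> play_rows(motion=[[0.1,0,0,0,0,0],[0.1,0,0,0,0,0],[0.1,0,0,0,0,0]])

```text
time: 43.37
tool_pos: [0.5983, -0.0672, 0.3155]
eef_rot: [-8.3, 89.9, -8.3]
force: [1.1, -0.4, -2.4]
gripper_width: 0.0275
```

```bash
python3 w.py w26
```

```text
43.4167 [ 0.5983 -0.0671  0.3156] [-0.5  0.8 -2.9] 0.02775262267053359 [-6.4 25.9  4.2 68.3 -0.  -6.4]
```

View pics/w26.png

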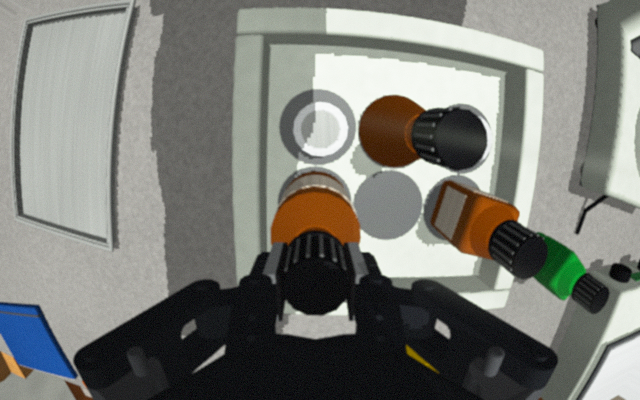

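>>> play_rows(motion=[[0.1,0,0,0,0,0],[0.2,0,0,0,0,0],[0.28,0,0,0,0,0],[0.34,0,0,0,0,0],[0.38,0,0,0,0,0]])

```text
time: 43.83
tool_pos: [0.5981, -0.0669, 0.3111]
eef_rot: [-6.8, 90.0, -6.8]
force: [-0.4, 0.1, 5.2]
gripper_width: 0.0278
```

>>> play_rows(motion=[[0,0,0,0,0,0],[0,0,0,0,0,0]])

```text
time: 44.0
tool_pos: [0.5981, -0.067, 0.3111]
eef_rot: [-7.1, 90.0, -7.1]
force: [-0.9, -0.4, 2.4]
gripper_width: 0.0275
```

>>> play_rows(motion=[[0,0,0,0,0,0],[0,0,0,0,0,0],[0,0,0,0,0,0],[0,0,0,0,0,0],[0,0,0,0,0,0]], fingers=-0.3)

```text
time: 44.42
tool_pos: [0.5981, -0.067, 0.3109]
eef_rot: [-67.8, 90.0, -67.8]
force: [0.5, 0.1, -0.3]
gripper_width: 0.0554
```

>>> play_rows(motion=[[-1.5,0,0,0,0,0],[-4,0,0,0,0,0],[-7,0,0,0,0,0],[-9.3,0,0,0,0,0],[-9.3,0,0,0,0,0]], fingers=-0.5)

```text
time: 44.83
tool_pos: [0.5986, -0.067, 0.4087]
eef_rot: [-6.4, 89.6, -6.4]
force: [1.2, 0.3, -0.0]
gripper_width: 0.0641
```

>>> play_rows(motion=[[0,0,0,0,0,0],[0,0,0,0,0,0]])

```text
time: 45.0
tool_pos: [0.598, -0.0669, 0.4032]
eef_rot: [176.2, 90.0, 176.3]
force: [-0.1, 0.3, 0.3]
gripper_width: 0.0641
```

```bash
python3 w.py w27; python3 - <<'E'
from h import *
ims=[]
for n in("w1","w27"):
    c=load(n+".npz")
    for nm,p in (("round",(.598,-.067,.1515)),("flask",(.536,-.0015,.1385)),("sq",(.602,.0623,.1285))):
        u,v=map(int,wproj(c,p)); m,st,ce=blob(c,(u,v),0,60); print(n,nm,st,ce.round(1),wz(c,*ce,p[2]).round(4))
    ims.append(c["image"][80:290,260:470,::-1])
cv2.imwrite("pics/cmp27.png",cv2.resize(np.hstack(ims),None,fx=1.9,fy=1.9))
E
```

```text
45.05 [ 0.5979 -0.0669  0.4028] [-0.4 -0.6 -1. ] 0.06414842347588336 [-6.4 24.8 15.2 80.5  0.  -6.4]
w1 round [ 294  191   40   48 1497] [313.5 214.6] [ 0.5976 -0.0673  0.1515]
w1 flask [ 377  113   45   38 1247] [399.1 131.9] [ 0.5357 -0.0016  0.1385]
w1 sq [ 440  191   42   40 1172] [460.2 210.8] [0.6016 0.0624 0.1285]
w27 round [ 295  192   40   48 1503] [314.7 215.8] [ 0.5974 -0.0675  0.1515]
w27 flask [ 379  114   45   38 1222] [400.2 133.3] [ 0.5358 -0.002   0.1385]
w27 sq [ 441  193   42   39 1165] [461.6 212.3] [0.6018 0.0626 0.1285]
```

View pics/cmp27.png

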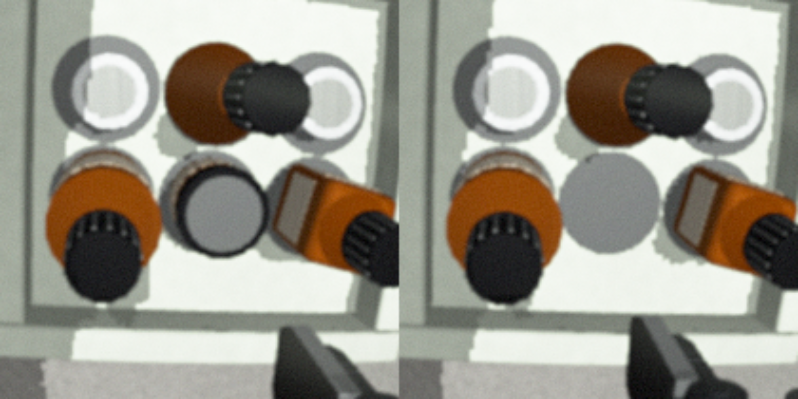

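```bash
python3 - <<'E'
from bench import camera
from h import *
for n in ("scene","top"):
    c=camera(n); np.savez(n+"9.npz",**c); cv2.imwrite(f"pics/{n}9.png",c["image"][:,:,::-1])
    if n=="top":
        o=load("top0.npz")
        for q in (o,c): print([tuple(np.round(cloud(q)[v,u],3)) for u,v in ((300,238),(355,241),(166,250))])
c=load("scene9.npz")
cv2.imwrite("pics/fin.png",cv2.resize(c["image"][130:330,250:550,::-1],None,fx=2.6,fy=2.6,interpolation=cv2.INTER_CUBIC))
E
```

```text
[(np.float64(0.539), np.float64(0.06), np.float64(0.047)), (np.float64(0.534), np.float64(-0.064), np.float64(0.045)), (np.float64(0.503), np.float64(0.35), np.float64(0.081))]
[(np.float64(0.473), np.float64(0.01), np.float64(0.707)), (np.float64(0.469), np.float64(-0.035), np.float64(0.738)), (np.float64(0.501), np.float64(0.334), np.float64(0.124))]
```

View pics/fin.png

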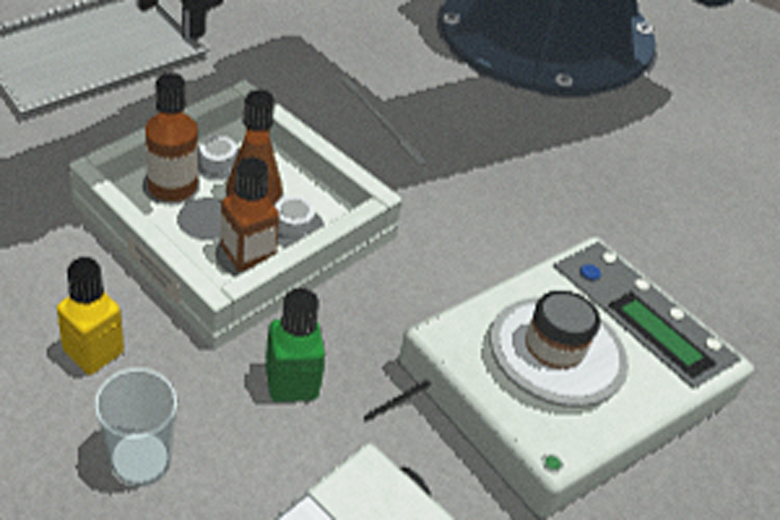

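```bash
python3 -c "
from bench import job_done,state
print(state()['force'],state()['time']); print(job_done())"
```

```text
[-0.16816592 -0.32372557 -0.02023283] 45.15
the job is handed in; nothing more can be done
None
```

The job is done and handed in at 45 s of the 141 s allowed. I stood the round bottle, flask and square bottle in the steel tray, then set the jar on the balance pan. After that I put the square bottle, flask and round bottle back where they had stood.

- **Bottles:** from the same wrist viewpoint before and after, all three caps are within about 0.5 mm of their starting positions. The square bottle's turn was only compared by eye, and it looks unchanged.
- **Jar:** it stands upright in the middle of the pan. Outlines of the pan and lid drawn from the measured centre matched the wrist picture taken just after release, and the last scene picture agrees.
- **Tins and look-alikes:** both tins look unmoved in the wrist pictures, and I never touched the green or yellow bottles.
- **Forces:** set-downs pressed up to about 16 N, including a brief peak when the square bottle met the steel tray. The force on the tool read near zero at hand-in.

Two checks were imperfect. The flask's cap mask merged with the jar lid in one close view and read about 3 mm off, but the other views agreed. The last top-camera check of the tins was blocked by the arm, so I relied on the wrist and scene views.

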